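Blow off a batch of shoe heels at the air-gun guide

TASK

Flip the red stop down across the guide first, then lay every loose heel upright in the guide on its bare-metal side and push them up into one tight row against the stop. Squeeze the air gun's red trigger fully and keep it squeezed for at least one second to blow the dust off the row, then let it go. Finally flip the stop fully back up and push the whole row on past it onto the blue part of the guide, leaving the glue jar, hammer and thread spool alone.

Things in the scene. Friction and masses are not known exactly. Their poses are not given: they have to be found in the camera images.
- guide: Fixed metal channel along its own y. Origin on the table top, mid-width, at the stop line. Work travels to own +y: bare metal y = -290 to 0 (loading side, end open), blue from 14 to 270 mm, end wall 30 mm high at 275. Own x is across; +x carries the stop's hinge. Floor 12 mm above the table, 53 mm wide inside; side walls 6 mm thick, tops 22 mm above the table. Turned by up to 0.08 rad.
- stop_hinge (a point): Hinge axis of the stop, on the guide at own x = 80, y = 5, z = 36 mm; the hinge axis is parallel to the guide's y. Two bracket cheeks 50 mm high stand either side of it.
- stop (a joint): Angle of the red stop: 0 = straight up beside the guide, 1.57 = flat across it, blocking it. Stiff hinge, stays where left (about 1 N at the paddle). A bar 10 mm thick (guide y) and 20 mm wide; when down it fills guide y = 0 to 10 mm at heights 26 to 46 mm, and heels bear on its face at y = 0. Starts 0 to 0.3.
- stop_paddle (a point): Centre of the round paddle at the stop's free end: red disc 32 mm across, 10 mm thick (along the guide's y), 135 mm from the hinge. Up: 171 mm above the table over the hinge; down: at guide x = -55 mm, 36 mm above the table, outside the channel's near wall. Can be pinched across its thickness from above and led round the hinge in an arc.
- gun: Fixed air gun clamped upside down on a stand beside the loading side of the guide. Origin on the table under it; own +x points across to the guide, the grip stands up. A 130 mm long air bar (16 mm thick, along own y, 78 mm high) lies at own x = 59 mm.
- gun_grip (a point): Middle of the blue fixed grip at squeezing height, 160 mm above the table. The grip is 22 mm thick (own x of the gun, +-11 mm from this point), 24 mm wide, its top 190 mm above the table.
- trigger_pad (a point): Squeezing point on the outer (gun +x) face of the red trigger, 160 mm above the table. Lever 16 mm wide, 8 mm thick, free end up, hinged 64 mm below this point. Free: outer face 28 mm from the grip's front face (50 mm over grip and trigger); fully squeezed about 14 mm (36 mm over both). Squeeze it from above towards the grip.
- trigger (a joint): Trigger angle: 0 = free (sprung back), 0.22 = fully squeezed; counts as squeezed above 0.17. The spring takes about 4 N at the pad to start and 9 N fully squeezed.
- heel1_c (a point): Centre (half-way up) of a shoe heel of stacked light and dark brown board with a black rubber top, 56 mm long (own y; flat at +y, half-round at -y), 48 mm wide (own x, parallel flanks), 40 mm high, about 0.1 kg. May be absent. Either end may lead in the guide.
- heel2_c (a point): Centre (half-way up) of a shoe heel of stacked light and dark brown board with a black rubber top, 56 mm long (own y; flat at +y, half-round at -y), 48 mm wide (own x, parallel flanks), 40 mm high, about 0.1 kg. May be absent. Either end may lead in the guide.
- heel3_c (a point): Centre (half-way up) of a shoe heel of stacked light and dark brown board with a black rubber top, 56 mm long (own y; flat at +y, half-round at -y), 48 mm wide (own x, parallel flanks), 40 mm high, about 0.1 kg. May be absent. Either end may lead in the guide.
- heel4_c (a point): Centre (half-way up) of a shoe heel of stacked light and dark brown board with a black rubber top, 56 mm long (own y; flat at +y, half-round at -y), 48 mm wide (own x, parallel flanks), 40 mm high, about 0.1 kg. May be absent. Either end may lead in the guide.
- gluejar: Amber glue jar with a black cap, 64 mm across, 85 mm high, standing beyond the guide. Origin: centre of its underside. Leave alone.
- hammer: Hammer lying beyond the guide. Origin: under its middle. Leave alone.
- spool: Red thread spool, 52 mm across, 66 mm high, beyond the guide. Origin: centre of its underside. Leave alone.
Things that resemble listed ones, but are neither listed nor needed, are in the scene too. Several things look just like the gun: the one meant starts nearest to the robot's base.

How it is judged:
By the outcome, as a careful person would: the job done as asked, in the order asked, and still so for the second after the job is handed in, with the robot touching nothing.
Of heel1, heel2, heel3, heel4 only 2 to 4 are there at a start; the rules pass over those that are not, and their reading is None.
At some moment in a run one of heel1, heel2, heel3, heel4 may be knocked a few centimetres aside while the robot is not near it.
It also fails if it takes over 210 s, if anything falls off the work surface, if the arm or the gripper's body presses on something with over 40 N, if the wrist force passes 120 N, or if a joint passes its speed limit or range.

ROBOT

A 6-joint arm with a two-finger parallel gripper is mounted at the origin on the work surface. World frame = base frame: x ahead of the robot, y to its left, z up, the work surface at z = 0. Lengths are in mm, angles in rad, forces in N, time in s.
With the tool pointing down it reaches from about 350 to 925 mm from the base axis. Payload 6.4 kg.
Tool frame: the origin (TCP) lies at the very end of the fingers, on their centre line; the grasp point (between the pads) lies 19 mm behind it; z points along the fingers, y is the line along which they close (so a half turn about z gives the same grasp; the last joint's range is limited). The gripper opens to 94 mm and grips with 3 to 60 N. Pads are 16 mm wide; open, the fingers measure 119 mm over their backs; the gripper's body (75 mm by 177 mm) begins 78 mm behind the grasp point.
Start: joints at [1.052, 0.245, 1.558, -0, 1.339, -0.174], TCP at [219.703, 611.755, 167.555] pointing down, gripper open.
Joint ranges: [-3.13, 3.13], [-1.02, 2.26], [0.13, 2.54], [-0.95, 4.09], [0.21, 2.88], [-2.74, 2.74]. Speed limits (rad/s): [2.57, 2.57, 3.14, 3.14, 3.14, 3.14].

INTERFACE

Orientations are given as [roll, pitch, yaw] about the fixed x, y, z axes, in that order (R = Rz(yaw) Ry(pitch) Rx(roll)).
In Python, from station import bot gives the robot as it stands.
- The arm moves only by the tool play_rows, never from a script. Its argument "increments" is a list that holds one entry, the list of rows, each a list of 7 numbers: the shift along the world's x, y, z in mm, then the turn, a rotation vector about the world's x, y, z in degrees, then the gripper's target within -1 to 1 (shut at 1, half-way at 0, fully open at -1). A call has exactly 8 rows; each row is the pose to reach, as a shift and turn from the pose commanded when the call began; what a row does not reach only later rows make up. A row lasts 1/10 s, in which the tool goes at most 50 mm and 8.59 degrees, less where a joint would pass 70% of its speed; a pose out of reach is approached as far as the arm can. A call with a gripper value outside its range is refused whole. The fingers move at their own pace and stop on an object; "squeeze" is the grip in N (left out, the last holds). Time passes only in rows, so rows that repeat a pose let the fingers close, or fill a call up. It gives the time, the measured TCP pose, the force, the opening and the grip force at its end, in the units of the state.
- bot.sense(): the state, without advancing time (a new reading comes with each control period).
- bot.camera(name): name is "scene" or "top" or "wrist"; returns a dict with "image" (420x560x3 uint8, blue, green, red), "range_z" (420x560 float32, mm along the optical axis (not along the pixel's ray), 0 where there is no reading), "intrinsics" (3x3 intrinsics, pixels), "pose" (4x4, takes a point from camera to world coordinates). Camera axes: x right, y up, looking along -z (the intrinsics and any distortion apply to the point x, -y, -z); pixel columns grow to the right and rows downward; lengths in mm; the calibration is good to about 2 mm. The wrist camera is an equidistant fisheye: a pixel r from the principal point sees the ray r / f radians off the axis. A picture is of the moment at which its call begins.
- bot.finish_job(): hands the job in; it is judged then, once.
The state is a dict: "time": time; "qpos": joint angles; "dq": joint speeds; "joint_torque": joint torques, N m; "tool_pos": TCP position; "eef_rot": TCP orientation; "ft_force": force on the tool from outside, world axes, zero at the start; "torque": the same for the moment, N m; "width": finger opening in mm; "gripper_force": force on a finger pad.
Only numpy, scipy, OpenCV 4.12 (cv2) and the standard library are available. Lean on these libraries where they do the work, as an engineer would, in place of code of your own. Each camera call takes 0.05 s, during which the arm holds its last target. There are 200 camera calls.

## Working session

There is one attempt and no reset: what is moved stays moved. The work goes in short steps, Python scripts to look and compute and a tool call to move; the robot and the scene stay as the last step left them, time stands still between calls to the robot, and variables do not carry over. Pictures are saved under pics/ and viewed, at most 14 in all, crops included, and the job is handed in when it is done.

Besides the shell and the picture viewer there is one more tool, called after "Emit:" in YAML: its name, and indented under it one key for each argument. play_rows: Moves the arm, as the interface text tells. Its arguments: {"type":"object","properties":{"increments":{"type":"array"},"squeeze":{"type":"number"}},"required":["increments"]}

```bash
mkdir -p pics; ls; cat > h.py <<'E'
import numpy as np,cv2
from station import bot
def pts(c):
    K=c["intrinsics"];d=c["range_z"];v,u=np.mgrid[:d.shape[0],:d.shape[1]]
    P=np.stack([(u-K[0,2])/K[0,0]*d,-(v-K[1,2])/K[1,1]*d,-d,np.ones_like(d)],-1)
    W=(P@np.array(c["pose"]).T)[...,:3];W[d==0]=np.nan
    return W
E
python3 - <<'E'
from h import *
for n in("scene","top"):
    c=bot.camera(n);cv2.imwrite(f"pics/{n}0.png",c["image"]);np.savez(f"{n}0.npz",**c)
    print(n,np.round(c["intrinsics"],1).tolist(),np.round(c["pose"],2).tolist(),(c["range_z"]>0).mean())
print(bot.sense())
E
```

```text
pics
scene [[407.4, 0.0, 275.9], [0.0, 407.4, 207.8], [0.0, 0.0, 1.0]] [[-0.03, -0.8, 0.6, 1200.03], [1.0, -0.02, 0.02, -36.55], [0.0, 0.6, 0.8, 966.37], [0.0, 0.0, 0.0, 1.0]] 0.995812074829932
top [[543.8, 0.0, 276.6], [0.0, 543.8, 211.9], [0.0, 0.0, 1.0]] [[-0.01, 1.0, -0.09, 446.14], [-1.0, -0.01, -0.0, -50.63], [-0.01, 0.09, 1.0, 1325.12], [0.0, 0.0, 0.0, 1.0]] 0.9961394557823129
{'time': 0.1, 'qpos': array([ 1.05187008e+00,  2.45739055e-01,  1.55884744e+00, -1.92341183e-05,
        1.33871805e+00, -1.74114926e-01]), 'dq': array([ 0.00048238, -0.00098975, -0.00267861,  0.00206076, -0.00328055,
        0.00104922]), 'joint_torque': array([ 1.12581631e-03, -4.16908586e+01, -3.15527380e+01,  6.86428137e-02,
        3.09668959e-02, -9.33981664e-05]), 'tool_pos': array([219.42294388, 611.21413442, 166.58294598]), 'eef_rot': array([-3.13990341e+00, -2.78133782e-04,  2.79678553e+00]), 'ft_force': array([ 1.09825275, -0.1536368 ,  0.27191316]), 'torque': array([ 0.01045815,  0.04260702, -0.00741183]), 'gripper_force': 0.0, 'width': 94.19964158447075}
```

View pics/scene0.png

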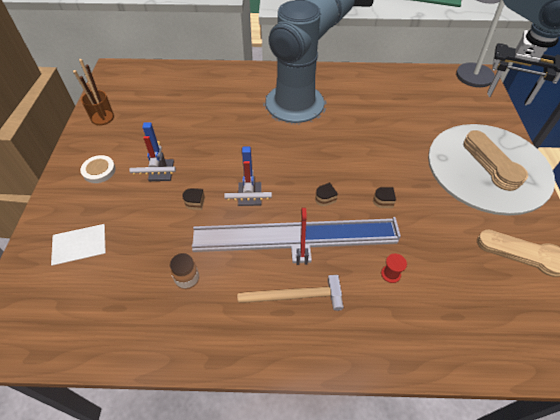

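View pics/top0.png

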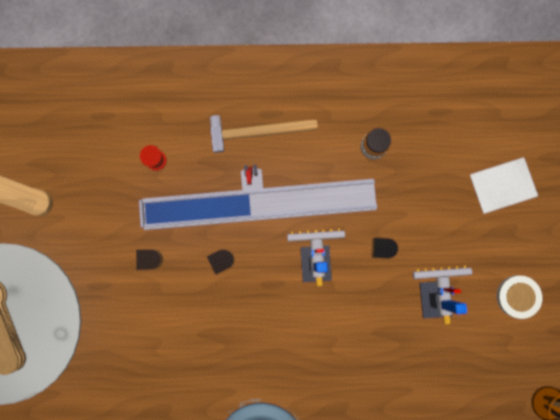

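The scene view shows three heels at about (193,197), (327,192) and (385,195), with the guide from (193,237) to (398,230). The red stop is up at (304,235), and the gun nearer the base is at (247,175). In the top view the heels are at (148,260), (222,261) and (385,248), and the nearer gun is at (318,262). Next I'll measure these.

```bash
cat > m.py <<'E'
from h import *
def heels(c,zlo=20,zhi=60,roi=None):
    W=pts(c);im=c["image"].astype(int)
    m=((W[...,2]>zlo)&(W[...,2]<zhi)&(im.max(-1)<75)).astype(np.uint8)
    n,l,s,_=cv2.connectedComponentsWithStats(m)
    out=[]
    for i in range(1,n):
        if s[i,4]<150: continue
        q=W[l==i]; z=np.median(q[:,2]); q=q[abs(q[:,2]-z)<6]
        r=cv2.minAreaRect(q[:,:2].astype(np.float32))
        out.append((s[i].tolist(),np.round(q.mean(0),1).tolist(),np.round(r[0],1).tolist(),np.round(r[1],1).tolist(),round(r[2],1)))
    return out
E
python3 - <<'E'
from h import *
from m import heels
for n in("top","scene"):
    c=dict(np.load(n+"0.npz"));W=pts(c);im=c["image"].astype(int);b,g,r=im[...,0],im[...,1],im[...,2]
    print(n)
    for h in heels(c): print(h)
    blue=(b>r+60)&(b>g+40); red=(r>g+80)&(r>b+80)
    x=W[...,2]
    def info(name,m):
        k,l,s,ce=cv2.connectedComponentsWithStats(m.astype(np.uint8))
        for i in range(1,k):
            if s[i,4]<25: continue
            q=W[l==i];q=q[np.isfinite(q[:,0])]; rr=cv2.minAreaRect(q[:,:2].astype(np.float32))
            print(name,s[i].tolist(),np.round(np.median(q,0),1).tolist(),np.round(q.min(0)),np.round(q.max(0)),np.round(rr[0],1),np.round(rr[1],1),round(rr[2],2))
    info("blue",blue);info("red",red)
    # guide
    near=(W[...,0]>380)&(W[...,0]<640)&(abs(W[...,1])<400)
    m=(W[...,2]>6)&(W[...,2]<30)&near&(im.min(-1)>60)|(blue&(x<30))
    k,l,s,ce=cv2.connectedComponentsWithStats(m.astype(np.uint8)); i=1+s[1:,4].argmax()
    q=W[l==i];rr=cv2.minAreaRect(q[:,:2].astype(np.float32));print("guide",rr,s[i]); print(np.median(W[...,2][near&(x<6)]))
E
```

```text
top
([373, 238, 25, 20, 413], [469.6, -298.1, 40.2], [469.4, -300.5], [54.9, 44.7], 86.3)
([137, 250, 24, 19, 395], [449.2, 260.9, 40.1], [449.7, 259.4], [54.6, 42.3], 89.4)
([208, 250, 25, 23, 386], [444.2, 88.1, 40.3], [445.5, 86.5], [44.5, 53.8], 24.6)
blue [146, 195, 104, 28, 2034] [569.4, 146.2, 12.8] [539.  22.   3.] [602. 273.  22.] [569.6 147.6] [ 49.1 251.2] 4.16
blue [315, 262, 13, 11, 132] [428.6, -137.6, 189.2] [ 414. -164.   11.] [ 439. -125.  195.] [ 427.2 -145.1] [40.7 23.4] 83.12
blue [445, 302, 22, 12, 181] [343.1, -416.8, 187.7] [ 331. -435.  117.] [ 352. -410.  195.] [ 341.2 -422.5] [25.3 21.2] 89.94
red [139, 145, 28, 26, 508] [690.6, 248.0, 64.9] [668. 225.  -7.] [719. 294.  74.] [693.1 259.7] [69.  50.7] 89.3
red [246, 167, 5, 16, 63] [624.5, 14.2, 180.1] [610.  10.  71.] [661.  19. 188.] [635.4  14.1] [ 8.8 50.4] 89.42
red [453, 289, 9, 5, 37] [375.1, -422.7, 175.2] [ 359. -487.   -3.] [ 379. -413.  182.] [ 369.4 -450. ] [75.4  9.9] 78.04
guide ((591.7567138671875, 2.396453857421875), (100.68970489501953, 579.8338012695312), 4.67285680770874) [ 138  179  240   
[... 565 characters left out ...]
565.7, 153.5, 13.1] [536.  31.   7.] [597. 277.  25.] [568.5 152.9] [ 53.6 246.3] 4.14
red [302, 208, 5, 12, 50] [626.6, 16.1, 178.3] [493.  11.  -3.] [637.  34. 185.] [564.7  22.3] [ 10.2 144.4] 83.31
red [301, 221, 5, 36, 121] [650.3, 17.1, 98.5] [632.  12.  38.] [667.  22. 156.] [649.2  16.8] [35.3  8.8] 3.37
red [386, 253, 21, 19, 303] [691.9, 251.9, 66.3] [627. 226.  -3.] [717. 301.  70.] [676.7 265.1] [48.6 90.6] 48.28
red [381, 266, 20, 17, 101] [706.1, 242.1, 8.1] [672. 227.  -4.] [717. 278.  33.] [698.5 249. ] [49.7 36. ] 61.59
guide ((591.4523315429688, -134.42559814453125), (93.60757446289062, 299.49505615234375), 0.07711990177631378) [ 191  222  110   31 2661]
0.38394427907633144
```

```bash
python3 - <<'E'
from h import *
for n in("top","scene"):
    c=dict(np.load(n+"0.npz"));W=pts(c);im=c["image"].astype(int);b,g,r=im[...,0],im[...,1],im[...,2]
    X,Y,Z=W[...,0],W[...,1],W[...,2]
    near=(X>500)&(X<640)&(Y>-310)&(Y<300)
    m=near&(Z>7)&(Z<30)&~((r>b+20))
    # inside-channel: per y bin, extents of x excluding bracket
    L=[]
    for y in list(range(-270,-20,10))+list(range(60,260,10)):
        q=X[m&(abs(Y-y)<5)];q=q[np.isfinite(q)]
        if len(q)>5: L.append((y,q.min(),q.max()))
    L=np.array(L); 
    A=np.c_[np.ones(len(L)),L[:,0]]
    for k in (1,2):
        p=np.linalg.lstsq(A,L[:,k],rcond=None)[0];print(n,"edge",p.round(4),np.std(A@p-L[:,k]).round(2))
    pc=np.linalg.lstsq(A,(L[:,1]+L[:,2])/2,rcond=None)[0];print("centre",pc.round(4))
    ce=pc[0]+pc[1]*Y; inch=(abs(X-ce)<20)&(Z<20)&(Z>5)
    bl=inch&(b>r+60)&(b>g+40); gr=inch&~((r>b+20))
    s=lambda M:np.round([np.percentile(Y[M],.3),np.percentile(Y[M],99.7)],1)
    print("blue y",s(bl),"grey y",s(gr&~bl))
    # air bar of gun: light pixels at z 70..95 near
    bar=(X>440)&(X<530)&(Y>-260)&(Y<-30)&(Z>68)&(Z<90)&(im.min(-1)>100)
    q=W[bar];print("bar",len(q),q.mean(0).round(1),cv2.minAreaRect(q[:,:2].astype(np.float32)))
    gp=(X>400)&(X<460)&(Y>-160)&(Y<-110)&(Z>178)&(Z<200)&(b>r+40)
    q=W[gp];print("grip",len(q),q.mean(0).round(1),q.min(0).round(1),q.max(0).round(1))
    tr=(X>430)&(X<500)&(Y>-160)&(Y<-110)&(Z>100)&(r>g+50)
    q=W[tr];print("trig",len(q),q.mean(0).round(1) if len(q) else 0,q.max(0).round(1) if len(q) else 0)
    pd=(X>560)&(X<680)&(abs(Y)<50)&(Z>60)&(r>g+60);q=W[pd];print("paddle top",len(q),q[q[:,2].argsort()[-8:]].round(1).tolist())
    for a in range(60,190,20):
        k=q[abs(q[:,2]-a)<10]
        if len(k):print(a,k.mean(0).round(1),k[:,0].min().round(1),k[:,0].max().round(1))
crop=cv2.imread("pics/top0.png")[150:300,130:410];cv2.imwrite("pics/c.png",cv2.resize(crop,None,fx=2.8,fy=2.8,interpolation=2))
E
```

```text
top edge [ 5.439466e+02 -7.380000e-02] 0.65
top edge [ 6.169542e+02 -7.320000e-02] 0.65
centre [ 5.804504e+02 -7.350000e-02]
blue y [ 24.  272.2] grey y [-659.5  277.4]
bar 491 [ 492.6 -134.5   85. ] ((474.1080627441406, -135.8977508544922), (66.5699462890625, 128.72946166992188), 3.3001255989074707)
grip 116 [ 429.3 -137.3  189.6] [ 418.3 -149.3  184.7] [ 439.  -126.3  194.9]
trig 33 [ 464.1 -135.6  168.4] [ 468.3 -127.6  178.1]
paddle top 86 [[624.1, 9.8, 184.0], [624.1, 11.9, 184.2], [628.4, 9.7, 184.3], [630.5, 9.7, 184.3], [632.8, 18.2, 184.4], [619.7, 18.2, 185.7], [625.9, 13.8, 187.0], [621.5, 15.9, 187.5]]
60 [661.7  19.5  65. ] 661.4 662.0
80 [660.4  14.4  71.9] 660.2 660.6
100 [653.1  15.8  96.8] 649.4 654.8
120 [646.5  13.6 119.1] 641.6 648.9
140 [634.7  10.  137.4] 630.7 638.7
160 [620.5  10.1 158.2] 609.1 626.8
180 [622.7  14.  179.7] 608.6 637.1
scene edge [ 5.466728e+02 -7.580000e-02] 1.14
scene edge [ 6.168868e+02 -7.450000e-02] 0.72
centre [ 5.817798e+02 -7.510000e-02]
blue y [ 31.5 274.1] grey y [-637.5  278.1]
bar 317 [ 497.1 -132.6   83.8] ((482.6116638183594, -135.1817169189453), (51.212371826171875, 127.8553237915039), 2.169611692428589)
grip 65 [ 431.6 -135.9  187.4] [ 419.5 -147.1  178.6] [ 439.6 -124.9  193.9]
trig 108 [ 464.3 -134.4  143.2] [ 468.4 -127.8  179.6]
paddle top 167 [[627.0, 13.6, 181.6], [615.2, 16.1, 181.8], [624.3, 11.2, 181.9], [618.5, 16.0, 182.2], [624.9, 18.3, 183.0], [625.3, 13.5, 183.3], [622.9, 11.1, 184.0], [623.6, 13.4, 185.0]]
60 [659.6  17.8  64.3] 656.7 663.1
80 [655.2  17.5  79.6] 651.1 658.1
100 [649.9  16.2  99.5] 645.1 654.1
120 [643.9  16.6 118.8] 639.0 646.8
140 [638.1  16.5 140.1] 633.5 642.3
160 [634.9  15.9 158.9] 631.8 636.6
180 [625.7  14.9 178.3] 607.7 637.2
```

View pics/c.png

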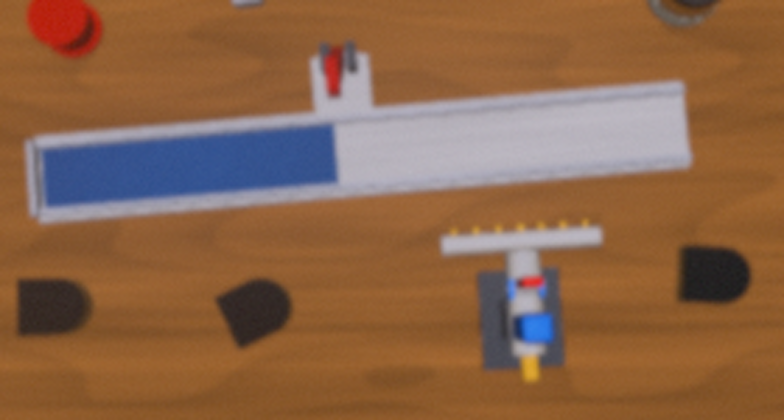

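The crop shows the guide with its blue half on the left and the blue/metal boundary at crop (335,155). The stop bracket is at (340,85), and the gun has its grip at (535,328), trigger at (530,283) and air bar at y≈240. All three heels have their flat sides facing left (+y). The fit puts the guide origin near (580.5, 6) with yaw 0.0743, the hinge near (660, 17) and the paddle near (625, 14.3, 166). I'll move above the paddle.

Emit:
play_rows:
  increments:
    - [[200, -300, 82, 0, 0, 24.1, -0.3], [200, -300, 82, 0, 0, 24.1, -0.3], [200, -300, 82, 0, 0, 24.1, -0.3], [200, -300, 82, 0, 0, 24.1, -0.3], [200, -300, 82, 0, 0, 24.1, -0.3], [200, -300, 82, 0, 0, 24.1, -0.3], [200, -300, 82, 0, 0, 24.1, -0.3], [200, -300, 82, 0, 0, 24.1, -0.3]]
  squeeze: 15

```text
time: 0.9
tool_pos: [421.6, 308.9, 250.5]
eef_rot: [-3.141, 0.002, -3.069]
ft_force: [0.0, 0.3, 0.2]
width: 61.0
gripper_force: 0.0
```

Emit:
play_rows:
  increments:
    - [[205.3, -297.5, 0, 0, 0, 0, -0.3], [205.3, -297.5, 0, 0, 0, 0, -0.3], [205.3, -297.5, 0, 0, 0, 0, -0.3], [205.3, -297.5, 0, 0, 0, 0, -0.3], [205.3, -297.5, 0, 0, 0, 0, -0.3], [205.3, -297.5, 0, 0, 0, 0, -0.3], [205.3, -297.5, 0, 0, 0, 0, -0.3], [205.3, -297.5, 0, 0, 0, 0, -0.3]]

```text
time: 1.7
tool_pos: [626.3, 10.1, 248.3]
eef_rot: [-3.141, -0.001, -3.07]
ft_force: [-0.9, 1.0, 0.1]
width: 61.1
gripper_force: 0.0
```

Emit:
play_rows:
  increments:
    - [[0, 0, -40, 0, 0, 0, -0.5], [0, 0, -70, 0, 0, 0, -0.5], [0, 0, -100, 0, 0, 0, -0.5], [0, 0, -100, 0, 0, 0, 1], [0, 0, -100, 0, 0, 0, 1], [0, 0, -100, 0, 0, 0, 1], [0, 0, -100, 0, 0, 0, 1], [0, 0, -100, 0, 0, 0, 1]]
  squeeze: 15

```text
time: 2.5
tool_pos: [625.9, 14.2, 151.3]
eef_rot: [-3.141, 0.003, -3.066]
ft_force: [0.2, -0.2, -0.3]
width: 34.1
gripper_force: 0.0
```

```bash
python3 - <<'E'
from h import *
s=bot.sense();print({k:np.round(s[k],2) for k in("time","tool_pos","ft_force","width","gripper_force")})
c=bot.camera("wrist");cv2.imwrite("pics/w1.png",c["image"])
h=np.array([659.9,16.9,36]);u=np.array([.9972,.0742,0])
a0=np.arcsin(35/135)
p0=h-135*np.sin(a0)*u+[0,0,135*np.cos(a0)]
for k,a in enumerate(np.linspace(a0,1.57,17)):
    p=h-135*np.sin(a)*u+[0,0,135*np.cos(a)];print(k,round(a,2),(p-p0).round(1).tolist())
E
```

```text
{'time': np.float64(2.5), 'tool_pos': array([625.89,  14.22, 151.27]), 'ft_force': array([ 0.17, -0.17, -0.25]), 'width': np.float64(34.07), 'gripper_force': np.float64(0.0)}
0 0.26 [0.0, 0.0, 0.0]
1 0.34 [-10.5, -0.8, -3.3]
2 0.43 [-20.7, -1.5, -7.4]
3 0.51 [-30.5, -2.3, -12.4]
4 0.59 [-39.9, -3.0, -18.1]
5 0.67 [-48.8, -3.6, -24.6]
6 0.75 [-57.1, -4.3, -31.9]
7 0.83 [-64.8, -4.8, -39.7]
8 0.92 [-71.9, -5.3, -48.2]
9 1.0 [-78.2, -5.8, -57.2]
10 1.08 [-83.8, -6.2, -66.7]
11 1.16 [-88.6, -6.6, -76.6]
12 1.24 [-92.6, -6.9, -86.9]
13 1.32 [-95.7, -7.1, -97.5]
14 1.41 [-97.9, -7.3, -108.3]
15 1.49 [-99.3, -7.4, -119.3]
16 1.57 [-99.7, -7.4, -130.3]
```

View pics/w1.png

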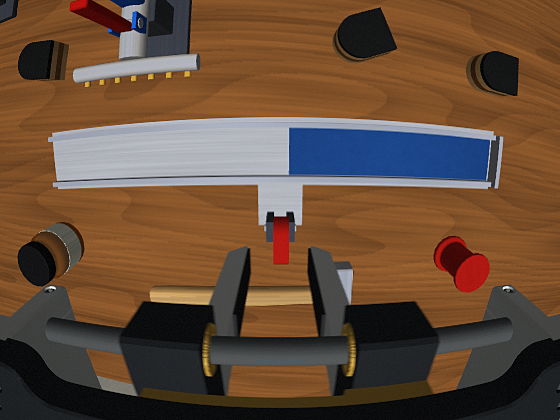

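The wrist view shows the paddle at (281,240), centred between the half-closed fingers at (235,290) and (325,290). The guide lies at the top of the frame. I'll finish closing, then follow the arc down.

Emit:
play_rows:
  increments:
    - [[0, 0, 0, 0, 0, 0, 1], [0, 0, 0, 0, 0, 0, 1], [0, 0, 0, 0, 0, 0, 1], [0, 0, 0, 0, 0, 0, 1], [0, 0, 0, 0, 0, 0, 1], [0, 0, 0, 0, 0, 0, 1], [0, 0, 0, 0, 0, 0, 1], [0, 0, 0, 0, 0, 0, 1]]

```text
time: 3.35
tool_pos: [625.0, 14.3, 149.5]
eef_rot: [-3.142, -0.0, -3.066]
ft_force: [1.3, -0.5, -0.1]
width: 0.6
gripper_force: 0.0
```

Emit:
play_rows:
  increments:
    - [[-10.5, -0.8, -3.3, 0, 0, 0, 1], [-20.7, -1.5, -7.4, 0, 0, 0, 1], [-30.5, -2.3, -12.4, 0, 0, 0, 1], [-39.9, -3.0, -18.1, 0, 0, 0, 1], [-48.8, -3.6, -24.6, 0, 0, 0, 1], [-57.1, -4.3, -31.9, 0, 0, 0, 1], [-64.8, -4.8, -39.7, 0, 0, 0, 1], [-71.9, -5.3, -48.2, 0, 0, 0, 1]]

```text
time: 4.15
tool_pos: [552.4, 8.9, 100.7]
eef_rot: [3.142, 0.0, -3.066]
ft_force: [0.1, 0.2, 0.1]
width: 0.5
gripper_force: 0.0
```

```bash
python3 - <<'E'
from h import *
c=bot.camera("scene");im=c["image"];W=pts(c);i=im.astype(int)
m=(W[...,0]>480)&(W[...,0]<700)&(abs(W[...,1])<60)&(i[...,2]>i[...,1]+60)&(i[...,2]>i[...,0]+60)&(W[...,2]>22)
q=W[m];print(len(q));
for a in range(30,200,15):
    k=q[abs(q[:,2]-a)<8]
    if len(k):print(a,len(k),k.mean(0).round(1),k[:,0].min().round(1),k[:,0].max().round(1))
cv2.imwrite("pics/s2.png",cv2.resize(im[100:300,200:400],None,fx=3,fy=3,interpolation=2))
E
```

```text
186
30 2 [654.6  23.9  31.6] 652.1 657.0
45 13 [663.   18.8  44.4] 652.1 666.5
60 18 [660.7  18.1  60.9] 657.4 664.7
75 19 [656.6  17.8  74.9] 652.4 659.5
90 20 [652.4  16.7  90.1] 646.7 658.6
105 22 [647.8  16.1 105.1] 643.9 651.3
120 15 [643.4  17.  119.9] 638.5 647.4
135 15 [640.   16.1 136.8] 636.9 643.5
150 19 [636.   16.2 149. ] 633.2 638.8
165 13 [635.4  15.5 167.5] 631.5 638.4
180 41 [625.4  14.7 179.6] 608.4 638.4
```

View pics/s2.png

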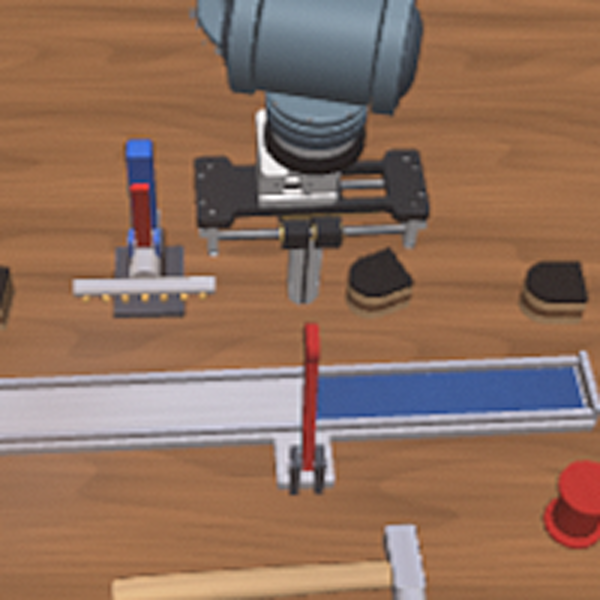

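The crop shows the stop still up, with its tip at crop (311,325). The closed fingers are at (303,300), so the pinch closed on nothing. I'll check where the fingertips really are.

```bash
python3 - <<'E'
from h import *
s=bot.sense();print(s["tool_pos"].round(1))
c=bot.camera("scene");K=c["intrinsics"];T=np.linalg.inv(c["pose"])
def pr(p):
    q=T@[*p,1];return (K[0,2]+K[0,0]*q[0]/-q[2],K[1,2]-K[1,1]*q[1]/-q[2],-q[2])
for p in(s["tool_pos"],(625,14,182),(623,14,166),(660,17,36)):print(np.round(pr(p),1))
W=pts(c)
for u in(299,300,301,302):
  for v in range(186,204,2):
    print(u,v,W[v,u].round(0),c["image"][v,u],end=" | ")
  print()
w=bot.camera("wrist");print(w["pose"].round(3).tolist(),w["intrinsics"].round(1).tolist())
r=w["range_z"]; print(r[200:300:10,281].round(0)); cv2.imwrite("pics/w2.png",w["image"])
E
```

```text
[550.5   9.2  98.8]
[ 299.3  207.  1083. ]
[303.2 211.2 971.7]
[302.8 214.5 985.7]
[ 301.5  254.9 1067.9]
299 186 [562.   4. 199.] [125 125 130] | 299 188 [557.   4. 186.] [127 129 132] | 299 190 [560.   5. 182.] [127 128 133] | 299 192 [558.   5. 172.] [129 129 135] | 299 194 [558.   5. 164.] [129 129 133] | 299 196 [561.   6. 159.] [130 130 136] | 299 198 [559.   6. 148.] [130 130 135] | 299 200 [559.   6. 140.] [131 130 131] | 299 202 [460.  14.   3.] [ 77 112 162] | 
300 186 [560.   6. 198.] [129 131 134] | 300 188 [560.   7. 190.] [120 121 126] | 300 190 [556.   7. 178.] [115 115 120] | 300 192 [560.   7. 174.] [106 106 111] | 300 194 [560.   8. 166.] [91 93 96] | 300 196 [559.   8. 157.] [88 88 93] | 300 198 [558.   9. 148.] [83 84 87] | 300 200 [449.  17.  -1.] [84 83 84] | 300 202 [459.  17.   1.] [ 76 112 163] | 
301 186 [559.   9. 197.] [81 81 86] | 301 188 [557.   9. 187.] [69 69 73] | 301 190 [559.  10. 181.] [57 57 63] | 301 192 [558.  10. 172.] [50 50 56] | 301 194 [557.  11. 162.] [41 41 48] | 301 196 [558.  11. 156.] [54 53 60] | 301 198 [559.  11. 149.] [67 67 72] | 301 200 [557.  12. 137.] [78 75 76] | 301 202 [460.  19.   3.] [ 77 112 162] | 
302 186 [558.  11. 195.] [70 71 77] | 302 188 [559.  12. 189.] [72 72 78] | 302 190 [560.  12. 182.] [ 96  97 101] | 302 192 [559.  12. 173.] [100 101 105] | 302 194 [558.  13. 164.] [103 104 108] | 302 196 [560.  13. 158.] [112 113 117] | 302 198 [557.  14. 146.] [116 117 120] | 302 200 [558.  14. 139.] [110 114 124] | 302 202 [457.  23.  -1.] [ 77 111 162] | 
[[-0.078, -0.957, -0.28, 468.405], [0.997, -0.074, -0.024, 1.667], [0.002, -0.281, 0.96, 316.291], [0.0, 0.0, 0.0, 1.0]] [[325.2, 0.0, 278.7], [0.0, 325.2, 212.8], [0.0, 0.0, 1.0]]
[316. 317. 320. 323. 326. 190. 177. 165. 154. 146.]
```

The cameras put the visible fingertips about 38 mm above the reported TCP, so the pinch passed over the paddle. I'll retry 38 mm lower, a height where the stop gets pinched whichever reading is true.

Emit:
play_rows:
  increments:
    - [[0, 0, 50, 0, 0, 0, -0.5], [0, 0, 100, 0, 0, 0, -0.5], [0, 0, 148, 0, 0, 0, -0.5], [30, 2, 148, 0, 0, 0, -0.5], [73, 6, 148, 0, 0, 0, -0.5], [73, 6, 148, 0, 0, 0, -0.5], [73, 6, 148, 0, 0, 0, -0.5], [73, 6, 148, 0, 0, 0, -0.5]]

```text
time: 5.1
tool_pos: [625.8, 15.0, 249.7]
eef_rot: [-3.141, 0.0, -3.066]
ft_force: [-0.1, 0.2, -0.2]
width: 61.0
gripper_force: 0.0
```

Emit:
play_rows:
  increments:
    - [[0, 0, -40, 0, 0, 0, -0.5], [0, 0, -80, 0, 0, 0, -0.5], [0, 0, -110, 0, 0, 0, -0.5], [0, 0, -138, 0, 0, 0, -0.5], [0, 0, -138, 0, 0, 0, 1], [0, 0, -138, 0, 0, 0, 1], [0, 0, -138, 0, 0, 0, 1], [0, 0, -138, 0, 0, 0, 1]]

```text
time: 5.9
tool_pos: [627.5, 14.7, 113.9]
eef_rot: [-3.141, 0.004, -3.066]
ft_force: [-0.3, -0.1, 0.4]
width: 42.1
gripper_force: 0.0
```

Emit:
play_rows:
  increments:
    - [[0, 0, 0, 0, 0, 0, 1], [0, 0, 0, 0, 0, 0, 1], [0, 0, 0, 0, 0, 0, 1], [0, 0, 0, 0, 0, 0, 1], [0, 0, 0, 0, 0, 0, 1], [0, 0, 0, 0, 0, 0, 1], [0, 0, 0, 0, 0, 0, 1], [0, 0, 0, 0, 0, 0, 1]]

```text
time: 6.7
tool_pos: [626.1, 15.5, 111.4]
eef_rot: [3.141, 0.0, -3.066]
ft_force: [-0.1, 3.9, 1.3]
width: 9.7
gripper_force: 15.0
```

```bash
python3 - <<'E'
from h import *
s=bot.sense();print(s["tool_pos"].round(1),s["width"],s["gripper_force"])
c=bot.camera("scene");W=pts(c);i=c["image"].astype(int)
m=(W[...,0]>590)&(W[...,0]<700)&(abs(W[...,1])<60)&(W[...,2]>100)&(W[...,2]<260)
red=(i[...,2]>i[...,1]+60)
for u in range(294,312):
    v=np.where(m[:,u]&~red[:,u])[0]
    if len(v):print(u,v.max(),W[v.max(),u].round(0),end=";")
    v=np.where(m[:,u]&red[:,u])[0]
    if len(v):print("red",v.min(),W[v.min(),u].round(0))
print(W[40:110,260:330,2].shape)
E
```

```text
[626.1  15.5 111.4] 9.735738872252018 15.000171661376953
294 204 [658. -10. 253.];295 205 [660.  -8. 253.];296 216 [625.  -2. 162.];297 220 [636.   0. 160.];298 221 [635.   3. 156.];299 221 [635.   5. 155.];300 231 [630.  10. 105.];301 234 [645.  12. 113.];red 235 [646.  12. 110.]
302 220 [634.  12. 159.];red 216 [635.  11. 176.]
303 207 [606.  14. 174.];red 208 [615.  14. 182.]
304 202 [657.  11. 260.];red 207 [609.  16. 177.]
red 208 [615.  19. 181.]
306 222 [634.  22. 151.];red 209 [629.  20. 197.]
307 221 [634.  25. 155.];308 221 [634.  27. 155.];309 220 [634.  29. 158.];310 220 [634.  32. 158.];311 214 [633.  32. 183.];(70, 70)
```

This time it's pinched at width 9.7. The real fingertips sit about 40 mm above the reported TCP z, and x/y agree. I'll lead the stop round the arc.

Emit:
play_rows:
  increments:
    - [[-10.5, -0.8, -3.3, 0, 0, 0, 1], [-20.7, -1.5, -7.4, 0, 0, 0, 1], [-30.5, -2.3, -12.4, 0, 0, 0, 1], [-39.9, -3.0, -18.1, 0, 0, 0, 1], [-48.8, -3.6, -24.6, 0, 0, 0, 1], [-57.1, -4.3, -31.9, 0, 0, 0, 1], [-64.8, -4.8, -39.7, 0, 0, 0, 1], [-71.9, -5.3, -48.2, 0, 0, 0, 1]]

```text
time: 7.55
tool_pos: [553.8, 10.0, 63.4]
eef_rot: [3.141, 0.0, -3.066]
ft_force: [-0.2, 3.9, 4.8]
width: 10.0
gripper_force: 15.0
```

Emit:
play_rows:
  increments:
    - [[-6.3, -0.5, -9.0, 0, 0, 0, 1], [-11.9, -0.9, -18.5, 0, 0, 0, 1], [-16.7, -1.3, -28.4, 0, 0, 0, 1], [-20.7, -1.6, -38.7, 0, 0, 0, 1], [-23.8, -1.8, -49.3, 0, 0, 0, 1], [-26.0, -2.0, -60.1, 0, 0, 0, 1], [-27.4, -2.1, -71.1, 0, 0, 0, 1], [-27.8, -2.1, -82.1, 0, 0, 0, 1]]

```text
time: 8.35
tool_pos: [525.1, 7.8, -20.0]
eef_rot: [3.141, -0.002, -3.066]
ft_force: [-1.5, 4.9, 2.4]
width: 9.8
gripper_force: 15.0
```

```bash
python3 - <<'E'
from h import *
s=bot.sense();print(s["tool_pos"].round(1),s["width"],s["gripper_force"],s["ft_force"])
c=bot.camera("scene");W=pts(c);i=c["image"].astype(int)
m=(W[...,0]>500)&(W[...,0]<700)&(abs(W[...,1])<60)&(W[...,2]>20)&(i[...,2]>i[...,1]+60)&(i[...,2]>i[...,0]+60)
q=W[m]
for x in range(500,680,15):
    k=q[abs(q[:,0]-x)<8]
    if len(k):print(x,len(k),k.mean(0).round(1),k.max(0).round(1))
E
```

```text
[525.1   7.8 -20. ] 9.84310482744904 14.99993758276105 [-1.50057711  4.8882965   2.40909957]
515 8 [518.8   8.4  52.5] [521.6  10.9  55.4]
530 25 [531.3   9.9  50.7] [537.5  14.4  72.1]
545 18 [544.6   8.9  46.6] [552.9  13.6  49.2]
560 16 [559.5  10.   47.8] [566.3  13.6  50.6]
575 17 [575.3  11.1  46.3] [582.1  16.   51.2]
590 17 [590.1  12.2  46.9] [597.8  15.9  51.2]
605 17 [605.7  13.7  46.9] [611.8  18.6  48.9]
620 19 [620.3  14.5  46.5] [626.7  18.5  49. ]
635 18 [636.3  15.7  46.8] [642.3  20.8  51. ]
650 23 [650.5  16.9  46.2] [657.8  23.4  52. ]
665 2 [657.5  16.5  46.7] [657.8  17.8  47.2]
```

The stop is flat across the guide, with its top at z≈46.5. I'll release, rise and head for the middle heel.

Emit:
play_rows:
  increments:
    - [[0, 0, 0, 0, 0, 0, -1], [0, 0, 0, 0, 0, 0, -1], [0, 0, 0, 0, 0, 0, -1], [0, 0, 40, 0, 0, 0, -1], [0, 0, 80, 0, 0, -8, -1], [-40, 40, 80, 0, 0, -16, -1], [-81, 80, 80, 0, 0, -24, -1], [-81, 80, 80, 0, 0, -32, -1]]

```text
time: 9.2
tool_pos: [442.5, 89.3, 60.9]
eef_rot: [-3.141, -0.001, 2.655]
ft_force: [0.1, -0.4, -0.8]
width: 70.7
gripper_force: 0.0
```

Emit:
play_rows:
  increments:
    - [[0, 0, 0, 0, 0, -8, -1], [0, 0, 0, 0, 0, -16, -1], [0, 0, 0, 0, 0, -24, -1], [0, 0, 0, 0, 0, -32, -1], [0, 0, 0, 0, 0, -36.8, -1], [0, 0, 0, 0, 0, -36.8, -1], [0, 0, 0, 0, 0, -36.8, -1], [0, 0, 0, 0, 0, -36.8, -1]]

```text
time: 10.0
tool_pos: [445.5, 87.4, 61.2]
eef_rot: [3.141, 0.0, 2.018]
ft_force: [-0.0, -0.1, -0.8]
width: 93.6
gripper_force: 0.0
```

```bash
python3 - <<'E'
from m import *
s=bot.sense();print(s["tool_pos"].round(1),s["eef_rot"].round(3),s["width"],s["qpos"].round(2))
for n in("top","scene"):
    for h in heels(bot.camera(n)): print(n,h)
E
```

```text
[445.5  87.4  61.2] [3.141 0.    2.018] 93.64517194877199 [-0.06 -0.1   2.13 -0.    1.11 -0.5 ]
top ([373, 238, 25, 20, 416], [469.4, -298.0, 40.4], [469.9, -300.5], [54.7, 44.7], 88.2)
top ([137, 250, 24, 19, 406], [449.3, 260.7, 39.7], [449.7, 259.4], [54.7, 42.4], 89.3)
scene ([524, 0, 22, 32, 196], [-577.9, 1049.6, 46.1], [-582.9, 1051.1], [224.0, 13.8], 1.5)
scene ([316, 183, 21, 16, 221], [446.4, 89.4, 39.9], [445.9, 88.5], [46.8, 54.1], 26.7)
scene ([183, 189, 20, 14, 236], [471.2, -297.0, 40.0], [470.6, -298.8], [52.8, 47.7], 89.1)
scene ([375, 188, 21, 13, 227], [452.3, 262.2, 40.2], [450.9, 260.3], [45.9, 54.6], 0.7)
```

Emit:
play_rows:
  increments:
    - [[0, 0, -30, 0, 0, 0, -1], [0, 0, -55, 0, 0, 0, -1], [0, 0, -72, 0, 0, 0, -1], [0, 0, -86, 0, 0, 0, -1], [0, 0, -86, 0, 0, 0, 1], [0, 0, -86, 0, 0, 0, 1], [0, 0, -86, 0, 0, 0, 1], [0, 0, -86, 0, 0, 0, 1]]
  squeeze: 20

```text
time: 10.9
tool_pos: [446.3, 87.5, -24.0]
eef_rot: [3.14, 0.001, 2.017]
ft_force: [1.0, -0.9, 0.4]
width: 65.3
gripper_force: 0.0
```

Emit:
play_rows:
  increments:
    - [[0, 0, 0, 0, 0, 0, 1], [0, 0, 0, 0, 0, 0, 1], [0, 0, 0, 0, 0, 0, 1], [0, 0, 0, 0, 0, 0, 1], [0, 0, 0, 0, 0, 0, 1], [0, 0, 0, 0, 0, 0, 1], [0, 0, 0, 0, 0, 0, 1], [0, 0, 0, 0, 0, 0, 1]]

```text
time: 11.7
tool_pos: [445.6, 87.5, -24.6]
eef_rot: [3.142, 0.0, 2.017]
ft_force: [-0.9, -0.2, 5.9]
width: 47.8
gripper_force: 20.0
```

Emit:
play_rows:
  increments:
    - [[0, 0, 35, 0, 0, 0, 1], [0, 0, 75, 0, 0, 0, 1], [30, -26, 75, 0, 0, -8, 1], [65, -60, 75, 0, 0, -16, 1], [100, -90, 75, 0, 0, -21.3, 1], [125, -113, 75, 0, 0, -21.3, 1], [138.5, -126, 75, 0, 0, -21.3, 1], [138.5, -126, 75, 0, 0, -21.3, 1]]

```text
time: 12.5
tool_pos: [585.1, -40.1, 49.5]
eef_rot: [3.141, 0.0, 1.643]
ft_force: [-1.5, -0.1, -0.8]
width: 48.1
gripper_force: 20.0
```

Emit:
play_rows:
  increments:
    - [[0, 0, -15, 0, 0, 0, 1], [0, 0, -30, 0, 0, 0, 1], [0, 0, -40, 0, 0, 0, 1], [0, 0, -40, 0, 0, 0, 1], [0, 0, -40, 0, 0, 0, 1], [0, 0, -40, 0, 0, 0, 1], [0, 0, -40, 0, 0, 0, 1], [0, 0, -40, 0, 0, 0, 1]]

```text
time: 13.3
tool_pos: [584.4, -38.5, 10.7]
eef_rot: [3.14, 0.0, 1.645]
ft_force: [-0.3, -0.1, -0.4]
width: 47.8
gripper_force: 20.0
```

```bash
python3 - <<'E'
from m import *
s=bot.sense();print(s["tool_pos"].round(1),s["eef_rot"].round(4),s["width"],s["ft_force"])
w=bot.camera("wrist");cv2.imwrite("pics/w3.png",w["image"])
E
```

```text
[584.4 -38.5  10.7] [3.1405e+00 4.0000e-04 1.6449e+00] 47.7558595432382 [-0.30054872 -0.09221186 -0.3782458 ]
```

View pics/w3.png

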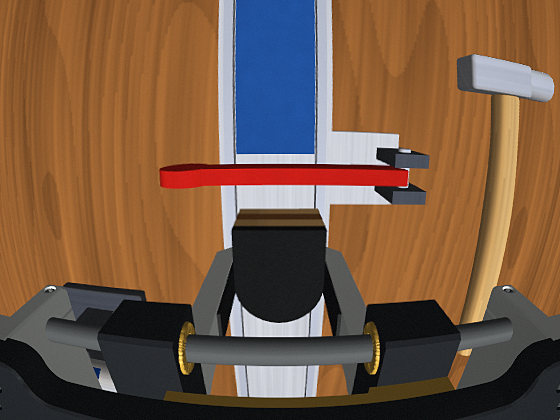

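The wrist view shows the heel held between the fingers at cols 233–326. The channel runs below it, with the blue part at cols 235–316, and the red stop lies across at row 176. I'll measure the channel centreline from this view before lowering.

```bash
cat >> h.py <<'E'
def wpts(c):
    K=c["intrinsics"];d=c["range_z"];v,u=np.mgrid[:d.shape[0],:d.shape[1]]
    a=(u-K[0,2])/K[0,0];b=(v-K[1,2])/K[1,1];r=np.hypot(a,b)+1e-9;t=np.tan(r)/r
    P=np.stack([a*t*d,-b*t*d,-d,np.ones_like(d)],-1)
    W=(P@np.array(c["pose"]).T)[...,:3];W[d==0]=np.nan
    return W
E
python3 - <<'E'
from h import *
s=bot.sense();w=bot.camera("wrist");W=wpts(w);np.savez("w3.npz",**w)
im=w["image"].astype(int);X,Y,Z=[W[...,k] for k in range(3)]
wood=im[...,2]>im[...,0]+25
L=[]
for y in list(range(30,230,10))+[-10,-5,0]+list(range(-160,-80,10)):
    m=(abs(Y-y)<4)&(abs(X-585)<70)
    f=m&(Z>8)&(Z<15.5)&~wood&(abs(X-581+.0743*Y)<30); t=m&(Z>18)&(Z<26)&~wood&(abs(X-581+.0743*Y)<36)
    q=X[f]; g=X[t]
    if len(q)>5 and len(g)>3: L.append((y,q.min(),q.max(),(q.min()+q.max())/2,g.min(),g.max(),(g.min()+g.max())/2,np.median(Z[f])))
L=np.array(L);print(L.round(1))
for k in(3,6): print(np.polyfit(L[:,0],L[:,k],1))
# heel flanks in the picture: brown/black in z 20..75 near TCP
p=s["tool_pos"];h=(abs(Y-p[1])<40)&(Z>45)&(Z<75)&(im.max(-1)<70)&(abs(X-p[0])<35)
print(p.round(1),np.nanmin(X[h]),np.nanmax(X[h]),np.nanmin(Y[h]),np.nanmax(Y[h]),np.nanmedian(Z[h]))
E
```

```text
[[  30.   549.   603.3  576.2  543.5  608.9  576.2   12. ]
 [  40.   548.6  602.1  575.4  542.4  608.2  575.3   12.1]
 [  50.   547.4  601.6  574.5  541.7  607.2  574.5   12.1]
 [  60.   547.2  601.3  574.2  541.   606.7  573.8   12.1]
 [  70.   546.   599.9  573.   540.3  605.6  573.    12.1]
 [  80.   545.4  599.4  572.4  539.7  604.8  572.2   12.1]
 [  90.   544.4  598.5  571.5  538.8  604.6  571.7   12.1]
 [ 100.   543.8  597.6  570.7  538.2  603.8  571.    12.1]
 [ 110.   542.9  596.7  569.8  537.3  602.6  570.    12.1]
 [ 120.   542.2  596.4  569.3  536.8  601.9  569.3   12.2]
 [ -10.   552.1  606.1  579.1  546.7  612.   579.4   11.3]
 [  -5.   552.1  605.8  578.9  546.6  611.5  579.1   11.3]
 [   0.   552.5  605.5  579.   546.6  611.5  579.    11.4]
 [-160.   564.5  617.9  591.2  559.1  623.8  591.5   11.2]
 [-120.   561.2  614.9  588.   555.4  617.9  586.7   11.2]
 [-110.   560.5  614.   587.3  554.5  619.8  587.1   11.3]
 [-100.   559.1  613.1  586.1  553.7  618.9  586.3   11.4]]
[-7.83817467e-02  5.78573726e+02]
[-7.71279095e-02  5.78520739e+02]
[584.3 -38.5  10.5] 555.8172440262655 608.4879960747568 -66.68965743753321 -8.206382631679233 74.18271404024341
```

```bash
python3 - <<'E'
from h import *
w=dict(np.load("w3.npz"));W=wpts(w);im=w["image"].astype(int)
for v in(212,218,224,232,240,246):
    row=[u for u in range(200,360) if 45<W[v,u,2]<78 and abs(W[v,u,1]+38)<45]
    if row:
        a,b=row[0],row[-1];print(v,a,b,W[v,a].round(1),W[v,b].round(1),im[v,a],im[v,b],((W[v,a]+W[v,b])/2).round(1))
E
```

```text
218 236 321 [558.  -12.   55.6] [605.2  -8.6  54.8] [90 89 95] [14 26 48] [581.6 -10.3  55.2]
224 234 324 [558.1 -12.4  64.8] [605.4  -8.6  65.6] [38 66 89] [126 139 153] [581.8 -10.5  65.2]
232 232 326 [558.4 -13.4  74.5] [605.4  -9.8  74.7] [ 9 11 12] [98 91 90] [581.9 -11.6  74.6]
240 232 326 [558.4 -18.1  73.5] [606.1 -14.4  73.7] [0 0 0] [139 133 127] [582.2 -16.3  73.6]
246 232 325 [558.7 -20.7  75.3] [605.6 -16.8  75.9] [105  97  93] [63 60 59] [582.1 -18.8  75.6]
```

The heel sits 2.3 mm to +x of the channel centre, and the yaw is 0.2° short. I'll correct both, lower, then slide it towards the stop.

Emit:
play_rows:
  increments:
    - [[-2.3, 0, 0, 0, 0, 0.2, 1], [-2.3, 0, 0, 0, 0, 0.2, 1], [-2.3, 0, -6, 0, 0, 0.2, 1], [-2.3, 0, -12, 0, 0, 0.2, 1], [-2.3, 0, -16, 0, 0, 0.2, 1], [-2.3, 0, -19, 0, 0, 0.2, 1], [-2.3, 0, -22, 0, 0, 0.2, 1], [-2.3, 0, -22, 0, 0, 0.2, 1]]

```text
time: 14.2
tool_pos: [581.6, -38.4, -12.2]
eef_rot: [-3.141, -0.0, 1.648]
ft_force: [0.3, 0.8, -1.2]
width: 47.6
gripper_force: 20.0
```

Emit:
play_rows:
  increments:
    - [[-0.2, 2, 0, 0, 0, 0, 1], [-0.3, 4, 0, 0, 0, 0, 1], [-0.5, 6, 0, 0, 0, 0, 1], [-0.6, 8, 0, 0, 0, 0, 1], [-0.8, 10, 0, 0, 0, 0, 1], [-0.9, 12, 0, 0, 0, 0, 1], [-1.0, 13, 0, 0, 0, 0, 1], [-1.0, 13, 0, 0, 0, 0, 1]]

```text
time: 15.0
tool_pos: [580.6, -25.3, -12.0]
eef_rot: [-3.142, -0.0, 1.649]
ft_force: [-0.1, 1.2, -0.5]
width: 48.0
gripper_force: 20.0
```

Emit:
play_rows:
  increments:
    - [[0, 0.5, -0.5, 0, 0, 0, 1], [-0.1, 1, -1, 0, 0, 0, 1], [-0.1, 1.5, -1, 0, 0, 0, 1], [-0.2, 2, -1, 0, 0, 0, 1], [-0.2, 2.5, -1, 0, 0, 0, 1], [-0.2, 3, -1, 0, 0, 0, 1], [-0.2, 3, -1, 0, 0, 0, 1], [-0.2, 3, -1, 0, 0, 0, 1]]

```text
time: 15.8
tool_pos: [580.9, -22.7, -12.6]
eef_rot: [3.141, 0.0, 1.648]
ft_force: [0.7, -2.4, 3.1]
width: 47.9
gripper_force: 20.0
```

```bash
python3 - <<'E'
from h import *
s=bot.sense();print(s["tool_pos"].round(1),s["ft_force"].round(1))
w=bot.camera("wrist");W=wpts(w);im=w["image"].astype(int);cv2.imwrite("pics/w4.png",cv2.resize(w["image"][130:350,150:430],None,fx=2.5,fy=2.5))
for u in(255,278,300):
    print(u,[(v,*W[v,u,1:].round(1),*im[v,u]) for v in range(160,225,4)])
E
```

```text
[580.9 -22.7 -12.6] [ 0.7 -2.4  3.1]
255 [(160, np.float64(34.4), np.float64(13.8), np.int64(160), np.int64(84), np.int64(37)), (164, np.float64(31.8), np.float64(12.2), np.int64(161), np.int64(84), np.int64(34)), (168, np.float64(29.3), np.float64(12.0), np.int64(161), np.int64(84), np.int64(32)), (172, np.float64(26.9), np.float64(12.3), np.int64(167), np.int64(85), np.int64(36)), (176, np.float64(24.5), np.float64(12.0), np.int64(159), np.int64(84), np.int64(34)), (180, np.float64(21.9), np.float64(11.3), np.int64(158), np.int64(82), np.int64(31)), (184, np.float64(19.7), np.float64(12.5), np.int64(173), np.int64(115), np.int64(83)), (188, np.float64(16.9), np.float64(10.8), np.int64(221), np.int64(214), np.int64(211)), (192, np.float64(14.7), np.float64(12.0), np.int64(224), np.int64(214), np.int64(212)), (196, np.float64(12.0), np.float64(11.3), np.int64(237), np.int64(228), np.int64(220)), (200, np.float64(15.4), np.float64(34.2), np.int64(8), np.int64(9), np.int64(81)), (204, np.float64(15.2), np.float64(41.7), np.int64(7), np.int64(10), np.int64(80)), (208, np.float64(14.1), 
[... 2639 characters left out ...]
np.int64(215)), (196, np.float64(14.1), np.float64(11.2), np.int64(241), np.int64(232), np.int64(224)), (200, np.float64(17.0), np.float64(33.1), np.int64(6), np.int64(10), np.int64(79)), (204, np.float64(17.2), np.float64(42.4), np.int64(11), np.int64(12), np.int64(81)), (208, np.float64(15.6), np.float64(44.3), np.int64(22), np.int64(30), np.int64(212)), (212, np.float64(13.6), np.float64(44.6), np.int64(20), np.int64(28), np.int64(205)), (216, np.float64(11.6), np.float64(44.9), np.int64(24), np.int64(31), np.int64(209)), (220, np.float64(9.4), np.float64(45.0), np.int64(24), np.int64(29), np.int64(208)), (224, np.float64(7.3), np.float64(45.1), np.int64(26), np.int64(35), np.int64(194))]
```

View pics/w4.png

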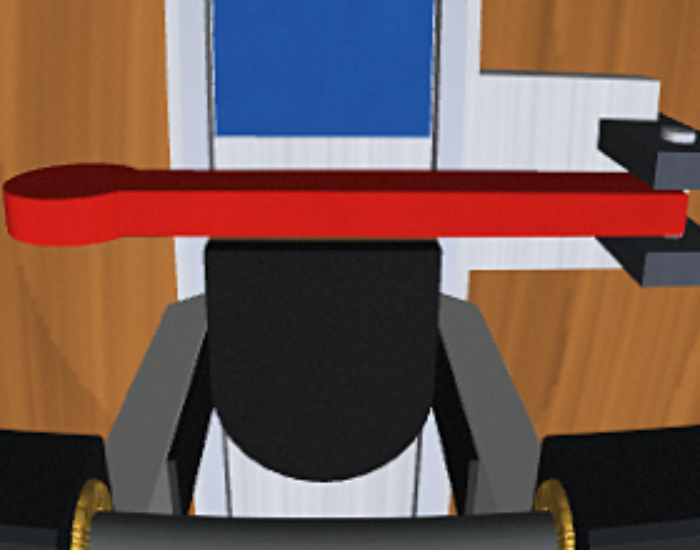

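The crop shows the heel (black, crop cols 205–440) seated between the walls and touching the red stop at row 238. I'll release it and go to the left-hand heel.

Emit:
play_rows:
  increments:
    - [[0, 0, 0, 0, 0, 0, -1], [0, 0, 0, 0, 0, 0, -1], [0, 0, 0, 0, 0, 0, -1], [0, 0, 0, 0, 0, 0, -1], [0, 0, 30, 0, 0, 0, -1], [0, 0, 70, 0, 0, 0, -1], [0, 0, 100, 0, 0, -4.4, -1], [-22, 48, 100, 0, 0, -4.4, -1]]

```text
time: 16.65
tool_pos: [565.3, 19.6, 93.1]
eef_rot: [3.13, 0.003, 1.565]
ft_force: [0.4, 1.0, 0.5]
width: 93.5
gripper_force: 0.0
```

Emit:
play_rows:
  increments:
    - [[-20, 43, 0, 0, 0, 0, -1], [-40, 86, 0, 0, 0, 0, -1], [-60, 130, 0, 0, 0, 0, -1], [-80, 174, 0, 0, 0, 0, -1], [-100, 218, 0, 0, 0, 0, -1], [-108, 235, 0, 0, 0, 0, -1], [-108, 235, 0, 0, 0, 0, -1], [-108, 235, 0, 0, 0, 0, -1]]

```text
time: 17.45
tool_pos: [451.5, 257.8, 87.0]
eef_rot: [-3.142, 0.0, 1.572]
ft_force: [0.7, 0.2, -0.1]
width: 93.7
gripper_force: 0.0
```

```bash
python3 - <<'E'
from m import *
s=bot.sense();print(s["tool_pos"].round(1),s["eef_rot"].round(3),s["width"])
for h in heels(bot.camera("scene")): print(h)
E
```

```text
[451.5 257.8  87. ] [-3.142  0.     1.572] 93.73998486936341
([524, 0, 22, 31, 182], [-583.0, 1049.5, 45.3], [-586.0, 1049.9], [220.7, 11.5], 0.5)
([375, 188, 21, 13, 222], [452.9, 261.8, 39.7], [450.7, 260.1], [44.5, 56.4], 2.6)
([193, 198, 20, 14, 242], [504.0, -263.5, 39.8], [502.8, -265.2], [53.4, 46.5], 90.0)
([278, 219, 21, 16, 273], [583.4, -19.2, 52.3], [581.9, -20.8], [48.2, 52.7], 5.3)
```

One heel, on the right, was knocked to about (503,-265). I'll carry on with this one.

Emit:
play_rows:
  increments:
    - [[0, 0, -40, 0, 0, 0, -1], [0, 0, -75, 0, 0, 0, -1], [0, 0, -97, 0, 0, 0, -1], [0, 0, -112, 0, 0, 0, -1], [0, 0, -112, 0, 0, 0, 1], [0, 0, -112, 0, 0, 0, 1], [0, 0, -112, 0, 0, 0, 1], [0, 0, -112, 0, 0, 0, 1]]
  squeeze: 20

```text
time: 18.3
tool_pos: [452.8, 258.4, -23.6]
eef_rot: [3.139, -0.001, 1.572]
ft_force: [-0.8, -0.4, -0.7]
width: 65.4
gripper_force: 0.0
```

Emit:
play_rows:
  increments:
    - [[0, 0, 0, 0, 0, 0, 1], [0, 0, 0, 0, 0, 0, 1], [0, 0, 0, 0, 0, 0, 1], [0, 0, 0, 0, 0, 0, 1], [0, 0, 0, 0, 0, 0, 1], [0, 0, 0, 0, 0, 0, 1], [0, 0, 0, 0, 0, 0, 1], [0, 0, 0, 0, 0, 0, 1]]

```text
time: 19.1
tool_pos: [451.4, 258.2, -24.5]
eef_rot: [-3.141, -0.0, 1.572]
ft_force: [-3.5, -0.2, 5.9]
width: 47.7
gripper_force: 20.0
```

Emit:
play_rows:
  increments:
    - [[0, 0, 40, 0, 0, 0, 1], [0, 0, 80, 0, 0, 0, 1], [10, -25, 90, 0, 0, 4.4, 1], [25, -65, 90, 0, 0, 4.4, 1], [40, -105, 90, 0, 0, 4.4, 1], [54, -140, 90, 0, 0, 4.4, 1], [54, -140, 90, 0, 0, 4.4, 1], [54, -140, 90, 0, 0, 4.4, 1]]

```text
time: 19.9
tool_pos: [505.5, 117.5, 64.6]
eef_rot: [-3.141, -0.0, 1.647]
ft_force: [-0.4, -0.3, -0.5]
width: 47.4
gripper_force: 20.0
```

Emit:
play_rows:
  increments:
    - [[16, -41, 0, 0, 0, 0, 1], [32, -82, 0, 0, 0, 0, 1], [48, -123, 0, 0, 0, 0, 1], [64, -165, 0, 0, 0, 0, 1], [80, -206.5, 0, 0, 0, 0, 1], [80, -206.5, 0, 0, 0, 0, 1], [80, -206.5, 0, 0, 0, 0, 1], [80, -206.5, 0, 0, 0, 0, 1]]

```text
time: 20.7
tool_pos: [584.9, -86.6, 64.4]
eef_rot: [-3.14, -0.001, 1.65]
ft_force: [-0.7, 0.2, -1.2]
width: 47.9
gripper_force: 20.0
```

Emit:
play_rows:
  increments:
    - [[0, 0, -25, 0, 0, 0, 1], [0, 0, -45, 0, 0, 0, 1], [0, 0, -55, 0, 0, 0, 1], [0, 0, -55, 0, 0, 0, 1], [0, 0, -55, 0, 0, 0, 1], [0, 0, -55, 0, 0, 0, 1], [0, 0, -55, 0, 0, 0, 1], [0, 0, -55, 0, 0, 0, 1]]

```text
time: 21.5
tool_pos: [586.1, -88.7, 10.9]
eef_rot: [3.14, 0.001, 1.648]
ft_force: [-0.1, 0.4, -1.2]
width: 47.6
gripper_force: 20.0
```

```bash
cat > ch.py <<'E'
from h import *
s=bot.sense();w=bot.camera("wrist");W=wpts(w);im=w["image"].astype(int);X,Y,Z=[W[...,k] for k in range(3)]
p=s["tool_pos"];print(p.round(1),s["eef_rot"].round(4),s["width"].round(1))
wood=im[...,2]>im[...,0]+25;L=[]
for y in range(-240,200,10):
    t=(abs(Y-y)<4)&(Z>18)&(Z<25)&~wood&(abs(X-579+.0777*Y)<37);g=X[t]
    if len(g)>5 and np.ptp(g)>60: L.append((y,(g.min()+g.max())/2))
L=np.array(L);f=np.polyfit(L[:,0],L[:,1],1);print("chan",f,len(L))
zb=p[2]+40
for v in range(206,250,4):
    row=[u for u in range(200,360) if zb<W[v,u,2]<zb+30 and abs(W[v,u,1]-p[1]-15)<25]
    if len(row)>60:
        c=(W[v,row[0]]+W[v,row[-1]])/2;print(v,row[0],row[-1],c.round(1),"off",(c[0]-np.polyval(f,c[1])).round(2))
E
python3 ch.py
```

```text
Traceback (most recent call last):
  File "ch.py", line 3, in <module>
    p=s["tool_pos"];print(p.round(1),s["eef_rot"].round(4),s["width"].round(1))
                                                           ^^^^^^^^^^^^^^^^
AttributeError: 'float' object has no attribute 'round'
```

```bash
sed -i 's/s\["width"\].round(1)/s["width"]/' ch.py; python3 ch.py
```

```text
[586.  -88.7  10.6] [3.1407e+00 4.0000e-04 1.6483e+00] 47.88535892184666
chan [-7.80635836e-02  5.78433670e+02] 25
214 235 321 [582.6 -58.2  55.2] off -0.42
218 233 322 [582.3 -58.6  61.5] off -0.73
222 233 324 [582.9 -58.8  67.7] off -0.14
226 231 325 [582.7 -58.8  74.1] off -0.33
230 231 325 [582.9 -60.9  74. ] off -0.33
234 231 325 [583.1 -62.8  74.8] off -0.25
238 231 325 [583.2 -64.9  74.9] off -0.29
242 232 325 [583.6 -67.1  74.7] off -0.03
246 232 325 [583.8 -69.7  73.8] off -0.07
```

Emit:
play_rows:
  increments:
    - [[0.2, 0, -7, 0, 0, 0, 1], [0.2, 0, -13, 0, 0, 0, 1], [0.2, 0, -18, 0, 0, 0, 1], [0.2, 0, -21, 0, 0, 0, 1], [0.2, 0, -23, 0, 0, 0, 1], [0.1, 2, -23, 0, 0, 0, 1], [-0.1, 4, -23, 0, 0, 0, 1], [-0.1, 5, -23, 0, 0, 0, 1]]

```text
time: 22.4
tool_pos: [586.1, -83.8, -12.5]
eef_rot: [3.14, 0.001, 1.649]
ft_force: [-0.0, -1.3, 1.3]
width: 47.8
gripper_force: 20.0
```

Emit:
play_rows:
  increments:
    - [[-0.1, 1, 0, 0, 0, 0, 1], [-0.2, 2, 0, 0, 0, 0, 1], [-0.2, 3, 0, 0, 0, 0, 1], [-0.3, 4, 0, 0, 0, 0, 1], [-0.4, 5, 0, 0, 0, 0, 1], [-0.4, 5, 0, 0, 0, 0, 1], [-0.4, 5, 0, 0, 0, 0, 1], [-0.4, 5, 0, 0, 0, 0, 1]]

```text
time: 23.2
tool_pos: [585.7, -79.8, -12.5]
eef_rot: [3.141, 0.002, 1.649]
ft_force: [0.4, -6.8, 3.4]
width: 47.8
gripper_force: 20.0
```

Emit:
play_rows:
  increments:
    - [[0, 0, 0, 0, 0, 0, -1], [0, 0, 0, 0, 0, 0, -1], [0, 0, 0, 0, 0, 0, -1], [0, 0, 0, 0, 0, 0, -1], [0, 0, 30, 0, 0, 0, -1], [0, 0, 70, 0, 0, 0, -1], [0, 0, 100, 0, 0, 0, -1], [0, 0, 100, 0, 0, 0, -1]]

```text
time: 24.0
tool_pos: [588.6, -79.3, 92.3]
eef_rot: [3.133, 0.003, 1.649]
ft_force: [1.1, 0.6, 1.0]
width: 94.1
gripper_force: 0.0
```

```bash
python3 - <<'E'
from m import *
s=bot.sense();print(s["tool_pos"].round(1),s["eef_rot"].round(3),s["width"])
for n in("top","scene"):
  for h in heels(bot.camera(n)): print(n,h)
E
```

```text
[588.6 -79.3  92.3] [3.133e+00 3.000e-03 1.649e+00] 94.10256203461786
top ([359, 225, 24, 19, 407], [502.3, -264.2, 40.2], [502.5, -266.3], [54.5, 43.0], 89.4)
scene ([524, 0, 23, 31, 189], [-577.6, 1049.7, 46.1], [-585.9, 1049.8], [12.3, 221.7], 89.8)
scene ([193, 198, 20, 14, 245], [503.4, -263.4, 40.2], [503.2, -265.5], [53.4, 47.4], 88.4)
scene ([258, 219, 41, 17, 493], [586.7, -41.9, 52.1], [583.8, -47.6], [47.3, 106.9], 4.8)
```

Emit:
play_rows:
  increments:
    - [[-16, -36, 0, 0, 0, -5, -1], [-32, -72, 0, 0, 0, -5, -1], [-48, -108, 0, 0, 0, -5, -1], [-64, -144, 0, 0, 0, -5, -1], [-82.7, -185.8, 0, 0, 0, -5, -1], [-82.7, -185.8, 0, 0, 0, -5, -1], [-82.7, -185.8, 0, 0, 0, -5, -1], [-82.7, -185.8, 0, 0, 0, -5, -1]]

```text
time: 24.9
tool_pos: [502.0, -262.8, 85.7]
eef_rot: [-3.14, -0.002, 1.562]
ft_force: [0.1, -0.2, -0.1]
width: 94.0
gripper_force: 0.0
```

Emit:
play_rows:
  increments:
    - [[0, 0, -40, 0, 0, 0, -1], [0, 0, -75, 0, 0, 0, -1], [0, 0, -97, 0, 0, 0, -1], [0, 0, -112, 0, 0, 0, -1], [0, 0, -112, 0, 0, 0, 1], [0, 0, -112, 0, 0, 0, 1], [0, 0, -112, 0, 0, 0, 1], [0, 0, -112, 0, 0, 0, 1]]
  squeeze: 20

```text
time: 25.7
tool_pos: [503.5, -265.0, -23.4]
eef_rot: [3.139, 0.002, 1.561]
ft_force: [-0.4, 0.2, -0.5]
width: 65.2
gripper_force: 0.0
```

Emit:
play_rows:
  increments:
    - [[0, 0, 0, 0, 0, 0, 1], [0, 0, 0, 0, 0, 0, 1], [0, 0, 0, 0, 0, 0, 1], [0, 0, 0, 0, 0, 0, 1], [0, 0, 0, 0, 0, 0, 1], [0, 0, 0, 0, 0, 0, 1], [0, 0, 0, 0, 0, 0, 1], [0, 0, 0, 0, 0, 0, 1]]

```text
time: 26.5
tool_pos: [502.5, -264.5, -24.5]
eef_rot: [3.142, 0.0, 1.561]
ft_force: [-2.6, 0.9, 6.4]
width: 47.7
gripper_force: 20.0
```

Emit:
play_rows:
  increments:
    - [[0, 0, 40, 0, 0, 0, 1], [0, 0, 75, 0, 0, 0, 1], [22, 30, 75, 0, 0, 5, 1], [44, 60, 75, 0, 0, 5, 1], [66, 90, 75, 0, 0, 5, 1], [88.6, 118.5, 75, 0, 0, 5, 1], [88.6, 118.5, 75, 0, 0, 5, 1], [88.6, 118.5, 75, 0, 0, 5, 1]]

```text
time: 27.3
tool_pos: [590.6, -145.2, 49.2]
eef_rot: [-3.14, -0.0, 1.65]
ft_force: [-0.2, -0.0, -0.8]
width: 48.0
gripper_force: 20.0
```

Emit:
play_rows:
  increments:
    - [[0, 0, -20, 0, 0, 0, 1], [0, 0, -40, 0, 0, 0, 1], [0, 0, -40, 0, 0, 0, 1], [0, 0, -40, 0, 0, 0, 1], [0, 0, -40, 0, 0, 0, 1], [0, 0, -40, 0, 0, 0, 1], [0, 0, -40, 0, 0, 0, 1], [0, 0, -40, 0, 0, 0, 1]]

```text
time: 28.1
tool_pos: [591.3, -145.9, 10.6]
eef_rot: [3.141, 0.0, 1.648]
ft_force: [-0.3, -0.5, -0.3]
width: 47.9
gripper_force: 20.0
```

```bash
python3 ch.py
```

```text
[ 591.3 -145.9   10.6] [3.1408e+00 5.0000e-04 1.6484e+00] 47.93421575583912
chan [-7.91459985e-02  5.78216889e+02] 18
222 237 321 [ 589.2 -121.    52.1] off 1.42
226 235 322 [ 589.  -121.1   59. ] off 1.15
230 235 324 [ 589.5 -121.1   65.4] off 1.65
234 233 326 [ 589.5 -121.4   70.9] off 1.65
238 233 327 [ 589.7 -122.5   73.8] off 1.77
242 233 326 [ 589.5 -124.3   74.8] off 1.46
246 233 326 [ 589.7 -126.4   74.9] off 1.48
```

Emit:
play_rows:
  increments:
    - [[-0.8, 0, -7, 0, 0, 0, 1], [-0.8, 0, -13, 0, 0, 0, 1], [-0.8, 0, -18, 0, 0, 0, 1], [-0.8, 0, -21, 0, 0, 0, 1], [-0.8, 0, -23, 0, 0, 0, 1], [-1.0, 3, -23, 0, 0, 0, 1], [-1.3, 6, -23, 0, 0, 0, 1], [-1.5, 9, -23, 0, 0, 0, 1]]

```text
time: 28.95
tool_pos: [590.2, -137.1, -12.4]
eef_rot: [3.14, 0.001, 1.648]
ft_force: [1.1, -1.5, 2.4]
width: 48.3
gripper_force: 20.0
```

Emit:
play_rows:
  increments:
    - [[-0.1, 1, 0, 0, 0, 0, 1], [-0.2, 2, 0, 0, 0, 0, 1], [-0.2, 3, 0, 0, 0, 0, 1], [-0.3, 4, 0, 0, 0, 0, 1], [-0.3, 4, 0, 0, 0, 0, 1], [-0.3, 4, 0, 0, 0, 0, 1], [-0.3, 4, 0, 0, 0, 0, 1], [-0.3, 4, 0, 0, 0, 0, 1]]

```text
time: 29.75
tool_pos: [589.7, -133.1, -12.4]
eef_rot: [3.141, 0.001, 1.648]
ft_force: [1.3, -3.1, 4.4]
width: 47.6
gripper_force: 20.0
```

Emit:
play_rows:
  increments:
    - [[-0.1, 0.7, 0, 0, 0, 0, 1], [-0.1, 1.4, 0, 0, 0, 0, 1], [-0.2, 2.1, 0, 0, 0, 0, 1], [-0.2, 2.8, 0, 0, 0, 0, 1], [-0.2, 2.8, 0, 0, 0, 0, 1], [-0.2, 2.8, 0, 0, 0, 0, 1], [-0.2, 2.8, 0, 0, 0, 0, 1], [-0.2, 2.8, 0, 0, 0, 0, 1]]

```text
time: 30.55
tool_pos: [589.4, -130.5, -12.5]
eef_rot: [3.141, 0.001, 1.648]
ft_force: [1.0, -3.7, 5.3]
width: 47.8
gripper_force: 20.0
```

```bash
python3 - <<'E'
from h import *
w=bot.camera("wrist");cv2.imwrite("pics/w5.png",w["image"][100:400,100:460])
E
```

```text
(no output)
```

View pics/w5.png

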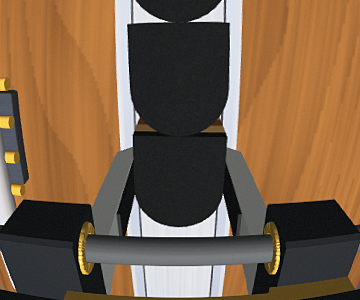

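The crop shows the third heel in the channel (crop rows 135–225), with the round tail of the second at its front edge at row 135. They look to be touching. I'll release and push the row tight from behind with closed fingers.

Emit:
play_rows:
  increments:
    - [[0, 0, 0, 0, 0, 0, -1], [0, 0, 0, 0, 0, 0, -1], [0, 0, 0, 0, 0, 0, -1], [0, 0, 0, 0, 0, 0, -1], [0, 0, 30, 0, 0, 0, -1], [0, 0, 70, 0, 0, 0, -1], [0, 0, 80, 0, 0, 8, -1], [0, 0, 80, 0, 0, 16, -1]]

```text
time: 31.4
tool_pos: [590.8, -130.5, 69.9]
eef_rot: [3.138, 0.003, 1.933]
ft_force: [-0.2, 0.2, 0.2]
width: 94.2
gripper_force: 0.0
```

Emit:
play_rows:
  increments:
    - [[0, -10, 0, 0, 0, 8, 1], [1, -20, 0, 0, 0, 16, 1], [2, -30, 0, 0, 0, 24, 1], [3, -40, 0, 0, 0, 32, 1], [3.6, -54, 0, 0, 0, 40, 1], [3.6, -54, 0, 0, 0, 48, 1], [3.6, -54, 0, 0, 0, 56, 1], [3.6, -54, 0, 0, 0, 64, 1]]

```text
time: 32.2
tool_pos: [592.2, -183.8, 66.6]
eef_rot: [3.141, -0.001, 3.05]
ft_force: [-0.6, -0.2, -0.0]
width: 33.7
gripper_force: 0.0
```

Emit:
play_rows:
  increments:
    - [[0, 0, 0, 0, 0, 8, 1], [0, 0, 0, 0, 0, 10, 1], [0, 0, 0, 0, 0, 10, 1], [0, 0, 0, 0, 0, 10, 1], [0, 0, 0, 0, 0, 10, 1], [0, 0, 0, 0, 0, 10, 1], [0, 0, 0, 0, 0, 10, 1], [0, 0, 0, 0, 0, 10, 1]]

```text
time: 33.0
tool_pos: [592.6, -184.0, 67.1]
eef_rot: [-3.142, 0.0, -3.064]
ft_force: [0.2, -0.6, 0.0]
width: -0.1
gripper_force: 0.0
```

```bash
python3 - <<'E'
from m import *
s=bot.sense();print(s["tool_pos"].round(1),s["eef_rot"].round(3),s["width"])
for n in("scene",):
  for h in heels(bot.camera(n)): print(n,h)
w=bot.camera("wrist");W=wpts(w);im=w["image"].astype(int)
m=(im.max(-1)<60)&(W[...,2]>44)&(W[...,2]<58)&(abs(W[...,0]-590)<40);q=W[m];print(len(q),np.percentile(q[:,1],[.5,99.5]))
E
```

```text
[ 592.6 -184.    67.1] [-3.142  0.    -3.064] -0.055568261235276015
scene ([312, 1, 43, 5, 162], [-627.6, 178.9, 50.5], [-629.0, 178.7], [19.5, 173.8], 0.7)
scene ([524, 0, 22, 32, 186], [-579.9, 1049.6, 45.6], [-583.5, 1050.2], [213.7, 14.4], 0.9)
scene ([237, 219, 62, 18, 838], [587.7, -74.7, 52.2], [585.7, -75.7], [49.3, 162.9], 5.0)
9746 [-159.86972749    5.41120002]
```

Emit:
play_rows:
  increments:
    - [[0, 0, -40, 0, 0, 0, 1], [0, 0, -65, 0, 0, 0, 1], [0, 0, -80, 0, 0, 0, 1], [0, 0, -80, 0, 0, 0, 1], [0, 0, -80, 0, 0, 0, 1], [-0.2, 3, -80, 0, 0, 0, 1], [-0.4, 6, -80, 0, 0, 0, 1], [-0.4, 6, -80, 0, 0, 0, 1]]

```text
time: 33.9
tool_pos: [592.8, -177.8, -11.9]
eef_rot: [-3.141, 0.001, -3.063]
ft_force: [0.5, -1.0, 0.3]
width: 0.6
gripper_force: 0.0
```

Emit:
play_rows:
  increments:
    - [[-0.1, 0.5, 0, 0, 0, 0, 1], [-0.1, 1, 0, 0, 0, 0, 1], [-0.1, 1.5, 0, 0, 0, 0, 1], [-0.2, 2, 0, 0, 0, 0, 1], [-0.2, 2.5, 0, 0, 0, 0, 1], [-0.2, 3, 0, 0, 0, 0, 1], [-0.2, 3, 0, 0, 0, 0, 1], [-0.2, 3, 0, 0, 0, 0, 1]]

```text
time: 34.7
tool_pos: [592.0, -175.0, -13.0]
eef_rot: [3.142, -0.0, -3.064]
ft_force: [-0.1, -1.1, -0.6]
width: 0.4
gripper_force: 0.0
```

Emit:
play_rows:
  increments:
    - [[-0.1, 0.7, 0, 0, 0, 0, 1], [-0.1, 1.4, 0, 0, 0, 0, 1], [-0.2, 2.1, 0, 0, 0, 0, 1], [-0.2, 2.8, 0, 0, 0, 0, 1], [-0.3, 3.5, 0, 0, 0, 0, 1], [-0.3, 4, 0, 0, 0, 0, 1], [-0.3, 4, 0, 0, 0, 0, 1], [-0.3, 4, 0, 0, 0, 0, 1]]

```text
time: 35.5
tool_pos: [592.4, -172.8, -12.3]
eef_rot: [-3.138, 0.002, -3.064]
ft_force: [0.3, -6.8, -0.9]
width: 0.5
gripper_force: 3.1
```

The row is tight: 6.8 N against the stop. I'll back off, rise and go over the gun.

Emit:
play_rows:
  increments:
    - [[0.4, -5, 0, 0, 0, 0, 1], [0.8, -10, 0, 0, 0, 0, 1], [0.8, -10, 40, 0, 0, 0, 1], [0.8, -10, 85, 0, 0, 0, 1], [0.8, -10, 130, 0, 0, 0, 1], [0.8, -10, 175, 0, 0, -8, -1], [0.8, -10, 213, 0, 0, -16, -1], [0.8, -10, 213, 0, 0, -24, -1]]

```text
time: 36.3
tool_pos: [595.8, -182.4, 207.7]
eef_rot: [-3.141, 0.012, 2.795]
ft_force: [-1.0, -0.7, -0.6]
width: 21.3
gripper_force: 0.0
```

Emit:
play_rows:
  increments:
    - [[0, 0, 0, 0, 0, -8, -1], [-40, 10, 0, 0, 0, -16, -1], [-80, 20, 0, 0, 0, -24, -1], [-120, 35, 0, 0, 0, -32, -1], [-157, 45, 0, 0, 0, -40, -1], [-157, 45, 0, 0, 0, -48, -1], [-157, 45, 0, 0, 0, -56, -1], [-157, 45, 0, 0, 0, -64, -1]]

```text
time: 37.1
tool_pos: [435.1, -135.6, 200.1]
eef_rot: [3.141, -0.001, 1.677]
ft_force: [-0.1, -0.1, -0.1]
width: 85.1
gripper_force: 0.0
```

```bash
python3 - <<'E'
from m import *
s=bot.sense();print(s["tool_pos"].round(1),s["eef_rot"].round(3),s["width"])
w=bot.camera("wrist");W=wpts(w);im=w["image"].astype(int);b,g,r=im[...,0],im[...,1],im[...,2];cv2.imwrite("pics/w6.png",w["image"])
X,Y,Z=[W[...,k] for k in range(3)];ok=(abs(X-440)<80)&(abs(Y+136)<90)
for n,m in(("grip",ok&(b>r+50)&(Z>184)&(Z<197)),("trig",ok&(r>b+60)&(r>g+60)&(Z>150)),("bar",ok&(Z>76)&(Z<90)&(X>470)&(im.min(-1)>110))):
    q=W[m]
    if len(q): print(n,len(q),q.mean(0).round(1),np.percentile(q,1,0).round(1),np.percentile(q,99,0).round(1),cv2.minAreaRect(q[:,:2].astype(np.float32)))
E
```

```text
[ 435.1 -135.6  200.1] [ 3.141e+00 -1.000e-03  1.677e+00] 85.08693814901912
grip 835 [ 427.3 -135.9  188.5] [ 416.9 -148.1  184.4] [ 437.7 -125.4  190.5] ((427.4356689453125, -136.6742706298828), (21.135103225708008, 23.27849006652832), 5.576633930206299)
trig 262 [ 461.8 -132.9  171.2] [ 458.  -143.1  151. ] [ 466.1 -127.   176.4] ((473.36773681640625, -116.75859832763672), (58.30551528930664, 13.6194429397583), 58.22941207885742)
bar 1753 [ 494.1 -131.8   84.3] [ 471.8 -197.3   79.3] [505.8 -70.6  89.9] ((487.7537841796875, -134.44189453125), (35.142093658447266, 130.5030517578125), 1.9265471696853638)
```

View pics/w6.png

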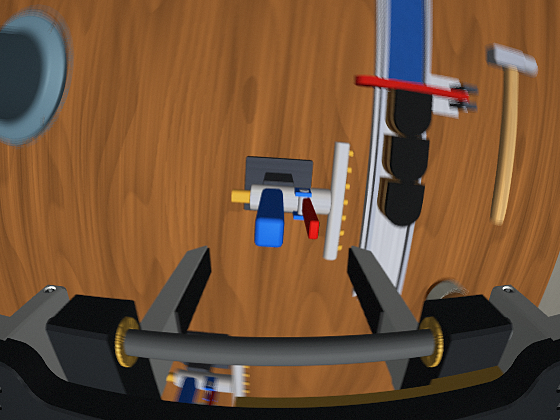

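The wrist view shows the gun's blue grip at (269,222) and red trigger at (311,220), midway between the open fingers. The row of three heels and the stop are at upper right. I'll descend and squeeze.

Emit:
play_rows:
  increments:
    - [[0, -0.2, -30, 0, 0, -2.1, -1], [0, -0.2, -60, 0, 0, -2.1, -1], [0, -0.2, -82, 0, 0, -2.1, -1], [0, -0.2, -99, 0, 0, -2.1, -1], [0, -0.2, -99, 0, 0, -2.1, -1], [0, -0.2, -99, 0, 0, -2.1, 0.1], [0, -0.2, -99, 0, 0, -2.1, 0.1], [0, -0.2, -99, 0, 0, -2.1, 0.1]]
  squeeze: 25

```text
time: 37.95
tool_pos: [436.3, -136.6, 102.3]
eef_rot: [3.14, 0.001, 1.647]
ft_force: [0.0, -0.1, -0.6]
width: 73.4
gripper_force: 0.0
```

Emit:
play_rows:
  increments:
    - [[0, 0, 0, 0, 0, 0, 0.1], [0, 0, 0, 0, 0, 0, 0.1], [0, 0, 0, 0, 0, 0, 1], [0, 0, 0, 0, 0, 0, 1], [0, 0, 0, 0, 0, 0, 1], [0, 0, 0, 0, 0, 0, 1], [0, 0, 0, 0, 0, 0, 1], [0, 0, 0, 0, 0, 0, 1]]

```text
time: 38.75
tool_pos: [436.4, -136.3, 102.1]
eef_rot: [3.139, 0.0, 1.646]
ft_force: [0.6, 2.3, 4.6]
width: 39.1
gripper_force: 25.2
```

Emit:
play_rows:
  increments:
    - [[0, 0, 0, 0, 0, 0, 1], [0, 0, 0, 0, 0, 0, 1], [0, 0, 0, 0, 0, 0, 1], [0, 0, 0, 0, 0, 0, 1], [0, 0, 0, 0, 0, 0, 1], [0, 0, 0, 0, 0, 0, 1], [0, 0, 0, 0, 0, 0, 1], [0, 0, 0, 0, 0, 0, 1]]

```text
time: 39.55
tool_pos: [436.5, -136.3, 102.1]
eef_rot: [3.139, 0.0, 1.646]
ft_force: [0.4, 1.8, 4.8]
width: 39.1
gripper_force: 25.2
```

Width 39.1 rather than 36. I'll squeeze harder to see whether it's at the end stop.

Emit:
play_rows:
  increments:
    - [[0, 0, 0, 0, 0, 0, 1], [0, 0, 0, 0, 0, 0, 1], [0, 0, 0, 0, 0, 0, 1], [0, 0, 0, 0, 0, 0, 1], [0, 0, 0, 0, 0, 0, 1], [0, 0, 0, 0, 0, 0, 1], [0, 0, 0, 0, 0, 0, 1], [0, 0, 0, 0, 0, 0, 1]]
  squeeze: 45

```text
time: 40.35
tool_pos: [436.2, -136.3, 102.1]
eef_rot: [3.14, 0.0, 1.646]
ft_force: [-2.5, 1.2, 5.4]
width: 38.8
gripper_force: 45.0
```

```bash
python3 - <<'E'
from m import *
s=bot.sense();print(s["tool_pos"].round(1),s["width"],s["gripper_force"],s["ft_force"].round(1))
for n in("scene",):
    c=bot.camera(n);W=pts(c);im=c["image"].astype(int);b,g,r=im[...,0],im[...,1],im[...,2]
    m=(abs(W[...,0]-455)<40)&(abs(W[...,1]+136)<25)&(W[...,2]>95)&(r>g+60)&(r>b+60);q=W[m]
    for z in range(100,190,10):
        k=q[abs(q[:,2]-z)<6]
        if len(k):print(z,len(k),np.median(k,0).round(1),k[:,0].max().round(1))
    d=dict(np.load("scene0.npz"));W=pts(d);im=d["image"].astype(int);b,g,r=im[...,0],im[...,1],im[...,2]
    m=(abs(W[...,0]-455)<40)&(abs(W[...,1]+136)<25)&(W[...,2]>95)&(r>g+60)&(r>b+60);q=W[m]
    for z in range(100,190,10):
        k=q[abs(q[:,2]-z)<6]
        if len(k):print("free",z,len(k),np.median(k,0).round(1),k[:,0].max().round(1))
    cv2.imwrite("pics/s7.png",cv2.resize(c["image"][110:230,190:310],None,fx=5,fy=5,interpolation=2))
E
```

```text
[ 436.2 -136.3  102.1] 38.84997807277705 45.02831172198057 [-2.5  1.2  5.4]
100 8 [ 463.8 -134.3  102.1] 466.0
110 16 [ 463.  -135.5  108.2] 465.1
120 16 [ 459.8 -135.   119.9] 465.5
130 15 [ 458.  -134.7  130.3] 459.8
140 1 [ 458.  -139.5  138.3] 458.0
free 100 6 [ 464.6 -134.4  101. ] 465.8
free 110 11 [ 465.8 -132.4  110.1] 467.2
free 120 14 [ 465.1 -134.8  119.7] 467.8
free 130 15 [ 465.2 -134.1  128. ] 467.5
free 140 13 [ 465.1 -133.3  140.9] 468.2
free 150 11 [ 465.9 -133.3  151.2] 467.2
free 160 14 [ 465.6 -133.8  160.2] 468.3
free 170 21 [ 464.3 -134.6  172.6] 467.5
free 180 13 [ 463.5 -134.5  175.8] 467.0
```

View pics/s7.png

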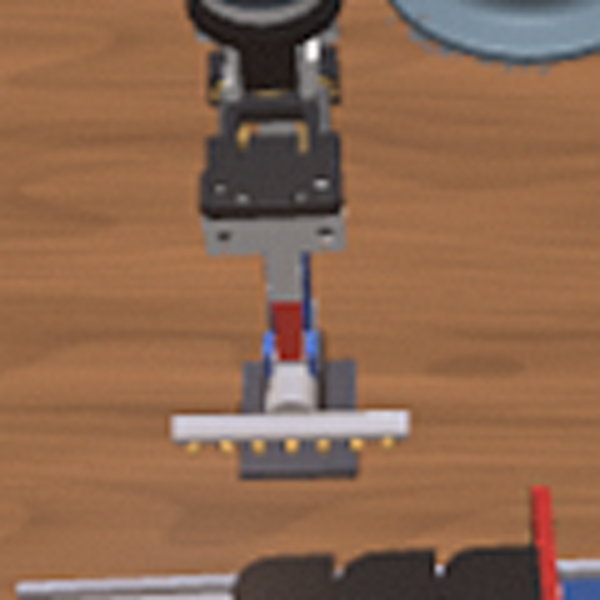

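The crop shows the finger pressing the red trigger at (288,330). The lever is tilted: face x goes from 466 to 458 at z=130, which is about 0.21 rad, so it's fully squeezed. I'll hold one more beat, release and rise.

Emit:
play_rows:
  increments:
    - [[0, 0, 0, 0, 0, 0, 1], [0, 0, 0, 0, 0, 0, 1], [0, 0, 0, 0, 0, 0, 1], [0, 0, 0, 0, 0, 0, 1], [0, 0, 0, 0, 0, 0, 1], [0, 0, 0, 0, 0, 0, 1], [0, 0, 0, 0, 0, 0, 1], [0, 0, 0, 0, 0, 0, 1]]

```text
time: 41.2
tool_pos: [436.2, -136.3, 102.1]
eef_rot: [3.14, 0.0, 1.646]
ft_force: [-2.4, 2.0, 6.6]
width: 38.7
gripper_force: 45.0
```

Emit:
play_rows:
  increments:
    - [[0, 0, 0, 0, 0, 0, -1], [0, 0, 0, 0, 0, 0, -1], [0, 0, 0, 0, 0, 0, -1], [0, 0, 0, 0, 0, 0, -1], [0, 0, 0, 0, 0, 0, -1], [0, 0, 0, 0, 0, 0, -1], [0, 0, 0, 0, 0, 0, -1], [0, 0, 0, 0, 0, 0, -1]]
  squeeze: 15

```text
time: 42.0
tool_pos: [435.2, -136.2, 100.9]
eef_rot: [-3.141, -0.0, 1.647]
ft_force: [-0.2, -0.3, 0.3]
width: 93.4
gripper_force: 0.0
```

Emit:
play_rows:
  increments:
    - [[0, 0, 40, 0, 0, 0, -1], [0, 0, 80, 0, 0, 0, -1], [0, 0, 100, 0, 0, 0, -1], [0, 0, 100, 0, 0, 0, -1], [0, 0, 100, 0, 0, 8, -1], [0, 0, 100, 0, 0, 16, -1], [0, 0, 100, 0, 0, 24, -1], [0, 0, 100, 0, 0, 32, -1]]

```text
time: 42.8
tool_pos: [434.5, -135.7, 198.9]
eef_rot: [-3.14, -0.003, 2.211]
ft_force: [-0.4, 0.3, 0.1]
width: 94.1
gripper_force: 0.0
```

```bash
python3 - <<'E'
from m import *
s=bot.sense();print(s["tool_pos"].round(1),s["eef_rot"].round(3),s["width"])
c=bot.camera("scene")
for h in heels(c): print(h)
W=pts(c);i=c["image"].astype(int);b,g,r=i[...,0],i[...,1],i[...,2]
R=(r>g+60)&(r>b+60)
q=W[R&(abs(W[...,0]-455)<40)&(abs(W[...,1]+136)<25)&(W[...,2]>95)]
for z in(110,130,150):print("trig",z,np.median(q[abs(q[:,2]-z)<6],0).round(1))
q=W[R&(W[...,0]>500)&(W[...,0]<670)&(abs(W[...,1])<50)&(W[...,2]>25)]
for x in range(510,670,25):print("stop",x,np.median(q[abs(q[:,0]-x)<10],0).round(1))
E
```

```text
[ 434.5 -135.7  198.9] [-3.140e+00 -3.000e-03  2.211e+00] 94.05781372307436
([312, 1, 51, 5, 197], [-627.5, 197.5, 50.5], [-628.6, 189.7], [223.3, 23.3], 87.8)
([524, 0, 22, 32, 195], [-583.7, 1049.3, 45.5], [-585.4, 1049.1], [219.3, 11.7], 1.2)
([237, 219, 62, 18, 828], [587.7, -73.2, 52.2], [586.1, -75.4], [48.3, 163.6], 3.8)
trig 110 [ 465.4 -134.8  108.2]
trig 130 [ 466.  -132.6  130.9]
trig 150 [ 465.3 -133.1  149. ]
stop 510 [515.4   8.   51.9]
stop 535 [531.7   8.   48.4]
stop 560 [559.9  10.7  47.1]
stop 585 [584.4  13.2  46.8]
stop 610 [610.6  13.2  46.1]
stop 635 [635.2  15.5  46. ]
stop 660 [655.7  15.1  48.7]
```

The trigger has sprung back, the row and stop haven't moved. I'll go back to the paddle.

Emit:
play_rows:
  increments:
    - [[15, 30, 0, 0, 0, 8, -0.2], [30, 60, 0, 0, 0, 16, -0.2], [50, 95, 0, 0, 0, 24, -0.2], [70, 125, 0, 0, 0, 32, -0.2], [90, 144, 0, 0, 0, 40, -0.2], [90, 144, 0, 0, 0, 48, -0.2], [90, 144, 0, 0, 0, 57.6, -0.2], [90, 144, 0, 0, 0, 57.6, -0.2]]

```text
time: 43.65
tool_pos: [524.7, 8.2, 199.2]
eef_rot: [3.141, -0.003, -3.074]
ft_force: [0.7, 0.7, -0.0]
width: 56.6
gripper_force: 0.0
```

Emit:
play_rows:
  increments:
    - [[0, 0, -45, 0, 0, 0, -0.2], [0, 0, -90, 0, 0, 0, -0.2], [0, 0, -135, 0, 0, 0, -0.2], [0, 0, -180, 0, 0, 0, -0.2], [0, 0, -205, 0, 0, 0, -0.2], [0, 0, -220, 0, 0, 0, -0.2], [0, 0, -220, 0, 0, 0, -0.2], [0, 0, -220, 0, 0, 0, -0.2]]

```text
time: 44.45
tool_pos: [526.3, 7.5, -18.1]
eef_rot: [-3.141, 0.001, -3.074]
ft_force: [0.7, 0.3, 0.9]
width: 56.3
gripper_force: 0.0
```

Emit:
play_rows:
  increments:
    - [[0, 0, -1, 0, 0, 0, 1], [0, 0, -1, 0, 0, 0, 1], [0, 0, -1, 0, 0, 0, 1], [0, 0, -1, 0, 0, 0, 1], [0, 0, -1, 0, 0, 0, 1], [0, 0, -1, 0, 0, 0, 1], [0, 0, -1, 0, 0, 0, 1], [0, 0, -1, 0, 0, 0, 1]]

```text
time: 45.25
tool_pos: [525.5, 7.9, -19.9]
eef_rot: [3.141, -0.0, -3.072]
ft_force: [-0.8, 0.5, 0.8]
width: 9.9
gripper_force: 15.0
```

Emit:
play_rows:
  increments:
    - [[0, 0, 0, 0, 0, 0, 1], [0.7, 0, 13.3, 0, 0, 0, 1], [2.6, 0.2, 26.4, 0, 0, 0, 1], [5.8, 0.4, 39.2, 0, 0, 0, 1], [10.3, 0.8, 51.7, 0, 0, 0, 1], [15.9, 1.2, 63.6, 0, 0, 0, 1], [22.7, 1.8, 75, 0, 0, 0, 1], [30.6, 2.4, 85.6, 0, 0, 0, 1]]

```text
time: 46.05
tool_pos: [556.4, 10.3, 66.5]
eef_rot: [3.142, -0.0, -3.073]
ft_force: [2.2, 0.4, -5.1]
width: 9.8
gripper_force: 15.0
```

Emit:
play_rows:
  increments:
    - [[8.9, 0.7, 9.9, 0, 0, 0, 1], [18.7, 1.5, 18.8, 0, 0, 0, 1], [29.3, 2.3, 26.7, 0, 0, 0, 1], [40.7, 3.2, 33.5, 0, 0, 0, 1], [52.5, 4.1, 39.1, 0, 0, 0, 1], [65, 5, 43.6, 0, 0, 0, 1], [78, 6, 46.8, 0, 0, 0, 1], [91, 7, 48.8, 0, 0, 0, 1]]

```text
time: 46.85
tool_pos: [647.2, 17.1, 114.4]
eef_rot: [-3.141, -0.003, -3.073]
ft_force: [-2.0, -1.1, -3.6]
width: 9.8
gripper_force: 15.0
```

Emit:
play_rows:
  increments:
    - [[7, 0.5, 0.5, 0, 0, 0, 1], [13, 1, 0.6, 0, 0, 0, 1], [15, 1.2, 0.6, 0, 0, 0, 1], [16, 1.3, 0.6, 0, 0, 0, 1], [16, 1.3, 0.6, 0, 0, 0, 1], [16, 1.3, 0.6, 0, 0, 0, 1], [16, 1.3, 0.6, 0, 0, 0, 1], [16, 1.3, 0.6, 0, 0, 0, 1]]

```text
time: 47.65
tool_pos: [663.1, 18.3, 115.2]
eef_rot: [-3.141, 0.0, -3.073]
ft_force: [-0.1, -2.3, -2.1]
width: 10.0
gripper_force: 15.0
```

```bash
cat > st.py <<'E'
from m import *
s=bot.sense();print(s["tool_pos"].round(1),s["eef_rot"].round(3),s["width"],s["ft_force"].round(1))
c=bot.camera("scene")
for h in heels(c): print(h)
W=pts(c);i=c["image"].astype(int);b,g,r=i[...,0],i[...,1],i[...,2]
q=W[(r>g+60)&(r>b+60)&(W[...,0]>500)&(W[...,0]<700)&(abs(W[...,1])<50)&(W[...,2]>25)]
for z in range(40,200,20):
    k=q[abs(q[:,2]-z)<10]
    if len(k):print("stop",z,np.median(k,0).round(1),k[:,0].min().round(1),k[:,0].max().round(1))
E
python3 st.py
```

```text
[663.1  18.3 115.2] [-3.141  0.    -3.073] 9.991615609468333 [-0.1 -2.3 -2.1]
([524, 0, 22, 31, 183], [-576.1, 1049.6, 45.3], [-586.4, 1048.0], [222.3, 13.9], 0.3)
([237, 219, 62, 18, 824], [588.0, -73.5, 52.2], [586.3, -75.3], [47.8, 163.3], 3.8)
stop 40 [666.8  17.8  44.3] 665.1 667.9
stop 60 [666.2  18.2  61.8] 663.1 667.8
stop 80 [665.6  18.3  80.3] 664.3 668.1
stop 100 [664.4  17.2 101.4] 663.2 667.5
stop 120 [664.1  18.7 122. ] 662.5 666.4
stop 140 [662.9  18.  135.6] 661.0 666.2
stop 160 [663.3  19.1 158.2] 662.4 666.4
stop 180 [662.6  19.9 183.4] 644.2 668.4
```

Nearly vertical, about 0.03 rad left. I'll nudge it a little further.

Emit:
play_rows:
  increments:
    - [[2, 0.2, 0, 0, 0, 0, 1], [4, 0.3, 0, 0, 0, 0, 1], [5, 0.4, 0, 0, 0, 0, 1], [5, 0.4, 0, 0, 0, 0, 1], [5, 0.4, 0, 0, 0, 0, 1], [5, 0.4, 0, 0, 0, 0, 1], [5, 0.4, 0, 0, 0, 0, 1], [5, 0.4, 0, 0, 0, 0, 1]]

```text
time: 48.5
tool_pos: [668.2, 18.7, 115.0]
eef_rot: [-3.141, 0.0, -3.073]
ft_force: [0.5, -2.8, -3.5]
width: 9.9
gripper_force: 15.0
```

```bash
python3 st.py
```

```text
[668.2  18.7 115. ] [-3.141  0.    -3.073] 9.904048838826458 [ 0.5 -2.8 -3.5]
([524, 0, 22, 32, 185], [-579.9, 1049.6, 46.4], [-585.8, 1049.2], [226.0, 9.4], 0.0)
([237, 220, 61, 17, 813], [588.2, -74.8, 52.2], [587.1, -75.8], [49.0, 162.6], 3.5)
stop 40 [667.5  17.8  45.5] 665.7 668.1
stop 60 [667.1  18.1  62.6] 665.7 668.5
stop 80 [666.6  17.3  79.2] 664.7 668.0
stop 100 [666.8  17.9 101.8] 664.6 668.8
stop 120 [666.6  17.4 120.1] 664.2 668.3
stop 140 [666.5  19.5 142.7] 664.0 668.7
stop 160 [671.7  21.6 159.5] 666.0 672.4
stop 180 [667.9  19.8 182.9] 650.5 676.8
```

The stop is vertical. I'll release, rise and go behind the row.

Emit:
play_rows:
  increments:
    - [[0, 0, 0, 0, 0, 0, 0.2], [0, 0, 0, 0, 0, 0, 0.2], [0, 0, 0, 0, 0, 0, 0.2], [0, 0, 0, 0, 0, 0, 0.2], [0, 0, 30, 0, 0, 0, 0.2], [0, 0, 70, 0, 0, 0, 0.2], [0, 0, 90, 0, 0, 0, 0.2], [0, 0, 90, 0, 0, 0, 0.2]]

```text
time: 49.35
tool_pos: [670.6, 18.8, 209.9]
eef_rot: [-3.14, 0.008, -3.073]
ft_force: [-0.3, -1.3, 0.6]
width: 37.4
gripper_force: 0.0
```

Emit:
play_rows:
  increments:
    - [[-16, -42, 0, 0, 0, 0, 1], [-32, -84, 0, 0, 0, 0, 1], [-48, -126, 0, 0, 0, 0, 1], [-64, -168, 0, 0, 0, 0, 1], [-75, -203, 0, 0, 0, 0, 1], [-75, -203, 0, 0, 0, 0, 1], [-75, -203, 0, 0, 0, 0, 1], [-75, -203, 0, 0, 0, 0, 1]]

```text
time: 50.15
tool_pos: [593.0, -182.8, 204.0]
eef_rot: [3.14, -0.001, -3.072]
ft_force: [0.8, 0.7, -0.5]
width: 0.5
gripper_force: 0.0
```

Emit:
play_rows:
  increments:
    - [[0, 0, -45, 0, 0, 0, 1], [0, 0, -90, 0, 0, 0, 1], [0, 0, -135, 0, 0, 0, 1], [0, 0, -175, 0, 0, 0, 1], [0, 0, -205, 0, 0, 0, 1], [0, 0, -218, 0, 0, 0, 1], [0, 0, -218, 0, 0, 0, 1], [0, 0, -218, 0, 0, 0, 1]]

```text
time: 50.95
tool_pos: [594.4, -184.0, -11.5]
eef_rot: [-3.14, 0.002, -3.072]
ft_force: [-0.0, -0.8, 0.5]
width: 0.2
gripper_force: 0.0
```

```bash
python3 st.py
```

```text
[ 594.4 -184.   -11.5] [-3.140e+00  2.000e-03 -3.072e+00] 0.21766205185586496 [-0.  -0.8  0.5]
([311, 1, 40, 5, 151], [-626.2, 169.8, 52.7], [-625.5, 163.2], [170.4, 25.1], 86.3)
([524, 0, 22, 31, 178], [-568.7, 1048.9, 47.8], [-579.2, 1049.9], [223.1, 16.1], 0.2)
([237, 219, 62, 18, 832], [587.9, -73.9, 52.1], [586.1, -75.7], [49.1, 163.1], 5.2)
stop 40 [667.8  17.8  47.4] 664.8 668.3
stop 60 [667.2  17.5  64.7] 664.5 668.6
stop 80 [666.8  18.6  79.8] 664.4 668.3
stop 100 [666.   17.6 100.2] 664.7 668.6
stop 120 [666.5  18.6 120. ] 665.1 669.6
stop 140 [666.4  18.1 140.8] 665.2 668.7
stop 160 [667.6  16.9 156.1] 666.4 673.1
stop 180 [665.1  17.6 183.9] 645.2 674.3
```

Emit:
play_rows:
  increments:
    - [[-0.4, 5, 0, 0, 0, 0, 1], [-0.8, 10, 0, 0, 0, 0, 1], [-1.4, 18, 0, 0, 0, 0, 1], [-2.1, 27, 0, 0, 0, 0, 1], [-2.9, 37, 0, 0, 0, 0, 1], [-3.7, 47, 0, 0, 0, 0, 1], [-4.4, 57, 0, 0, 0, 0, 1], [-5.2, 67, 0, 0, 0, 0, 1]]

```text
time: 51.8
tool_pos: [589.2, -117.5, -11.5]
eef_rot: [-3.139, 0.003, -3.072]
ft_force: [-0.1, -6.0, 4.9]
width: 0.6
gripper_force: 2.7
```

Emit:
play_rows:
  increments:
    - [[-0.8, 10, 0, 0, 0, 0, 1], [-1.6, 20, 0, 0, 0, 0, 1], [-2.3, 30, 0, 0, 0, 0, 1], [-3.1, 40, 0, 0, 0, 0, 1], [-3.9, 50, 0, 0, 0, 0, 1], [-4.7, 60, 0, 0, 0, 0, 1], [-5.4, 70, 0, 0, 0, 0, 1], [-6.2, 80, 0, 0, 0, 0, 1]]

```text
time: 52.6
tool_pos: [581.6, -36.4, -12.9]
eef_rot: [-3.141, 0.0, -3.073]
ft_force: [0.5, -5.6, 4.6]
width: 0.2
gripper_force: 2.6
```

Emit:
play_rows:
  increments:
    - [[-0.8, 10, 0, 0, 0, 0, 1], [-1.6, 20, 0, 0, 0, 0, 1], [-2.3, 30, 0, 0, 0, 0, 1], [-3.1, 40, 0, 0, 0, 0, 1], [-3.9, 50, 0, 0, 0, 0, 1], [-4.5, 58, 0, 0, 0, 0, 1], [-5.0, 64, 0, 0, 0, 0, 1], [-5.4, 69, 0, 0, 0, 0, 1]]

```text
time: 53.4
tool_pos: [575.9, 32.5, -13.1]
eef_rot: [3.142, -0.001, -3.072]
ft_force: [0.6, -4.9, 3.2]
width: 0.6
gripper_force: 2.4
```

```bash
python3 st.py; python3 - <<'E'
from h import *
c=bot.camera("scene");cv2.imwrite("pics/s9.png",cv2.resize(c["image"][150:300,180:420],None,fx=3,fy=3,interpolation=2))
E
```

```text
[575.9  32.5 -13.1] [ 3.142e+00 -1.000e-03 -3.072e+00] 0.6179295526634714 [ 0.6 -4.9  3.2]
([524, 0, 22, 32, 188], [-579.1, 1050.0, 45.0], [-589.1, 1050.8], [226.0, 10.5], 0.4)
([313, 216, 62, 18, 846], [572.5, 130.3, 52.1], [570.8, 129.4], [48.8, 165.0], 4.6)
stop 40 [666.2  17.9  43.7] 664.6 667.1
stop 60 [666.1  19.1  58.9] 664.5 667.8
stop 80 [667.4  18.3  78.1] 585.2 668.9
stop 100 [666.5  19.4  99.9] 583.7 668.9
stop 120 [666.6  16.8 120.4] 664.8 668.9
stop 140 [665.8  19.5 140.2] 664.5 668.4
stop 160 [668.8  18.3 156.7] 666.7 672.7
stop 180 [665.   17.5 184.6] 649.8 673.0
```

View pics/s9.png

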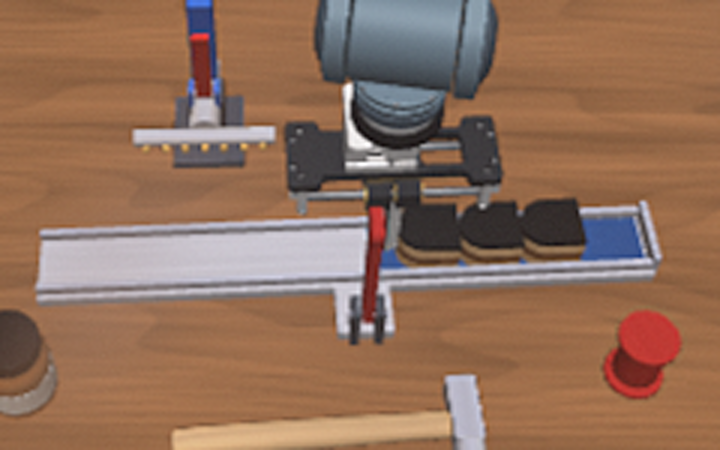

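The crop shows the three heels in one tight row, fully on the blue (crop x 398–585), with the stop upright at (374,265). I'll back off, lift clear and check before handing in.

Emit:
play_rows:
  increments:
    - [[0.4, -5, 0, 0, 0, 0, 1], [0.7, -9, 0, 0, 0, 0, 1], [0.7, -9, 40, 0, 0, 0, 1], [0.7, -9, 85, 0, 0, 0, 1], [0.7, -9, 130, 0, 0, 0, 1], [0.7, -9, 175, 0, 0, 0, 1], [0.7, -9, 215, 0, 0, 0, 1], [0.7, -9, 215, 0, 0, 0, 1]]

```text
time: 54.3
tool_pos: [580.5, 22.2, 209.0]
eef_rot: [-3.14, 0.011, -3.073]
ft_force: [0.7, -0.9, 1.1]
width: 0.3
gripper_force: 0.0
```

Emit:
play_rows:
  increments:
    - [[-30, 0, 0, 0, 0, 0, 1], [-70, 0, 0, 0, 0, 0, 1], [-100, 0, 0, 0, 0, 0, 1], [-120, 0, 0, 0, 0, 0, 1], [-120, 0, 0, 0, 0, 0, 1], [-120, 0, 0, 0, 0, 0, 1], [-120, 0, 0, 0, 0, 0, 1], [-120, 0, 0, 0, 0, 0, 1]]

```text
time: 55.1
tool_pos: [457.5, 22.8, 201.8]
eef_rot: [3.141, -0.001, -3.073]
ft_force: [-0.7, 0.3, 0.5]
width: 0.4
gripper_force: 0.0
```

```bash
python3 st.py; python3 - <<'E'
from m import *
for h in heels(bot.camera("top")): print(h)
E
```

```text
[457.5  22.8 201.8] [ 3.141e+00 -1.000e-03 -3.073e+00] 0.4135737664708059 [-0.7  0.3  0.5]
([524, 0, 22, 31, 186], [-570.1, 1049.0, 46.1], [-580.9, 1047.9], [12.6, 228.1], 89.1)
([313, 216, 62, 18, 851], [572.2, 131.5, 52.0], [570.8, 130.3], [49.2, 166.0], 4.1)
stop 40 [667.3  18.   46. ] 666.0 668.1
stop 60 [666.9  17.4  60.3] 664.7 668.4
stop 80 [667.1  18.4  79.7] 665.9 668.7
stop 100 [667.2  17.8 100. ] 665.9 667.9
stop 120 [666.5  17.7 119.3] 664.7 669.1
stop 140 [666.6  18.  141.3] 664.2 668.4
stop 160 [667.2  18.3 155.5] 666.1 672.5
stop 180 [666.1  17.7 183.9] 643.7 673.5
([168, 196, 71, 24, 1246], [569.6, 129.1, 52.0], [569.8, 127.8], [44.7, 165.7], 4.3)
```

```bash
python3 -c "
from station import bot
print(bot.finish_job())"
```

```text
the job is handed in; nothing more can be done
None
```

I handed the job in at about 55 s: the stop is back upright and all three heels sit in one tight row on the blue part of the guide, with the trigger squeezed for over a second and then let go. The verdict wasn't shown.

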